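Gather printing stamps in a corner of the tote

TASK

Pick up the scoop tray by its tab, tip it so that the three little printing stamps slide into the tote standing on the table (never touch the stamps themselves with the fingers), and set the empty tray back down flat on the table. Then lift the tote clear of everything by its tab and tilt it until all three stamps have slid together into one corner: at the end away from the tab, on the side where the ink pad lies. Finish while still holding the tote up, still and clearly tilted down towards that corner; do not put it down, and leave the other things where they are.

Things in the scene. Friction and masses are not known exactly. Their poses are not given: they have to be found in the camera images.
- tote: the tote: an open-topped grey plastic box, 180 x 150 mm (x, y), walls 55 mm high, walls and floor 5 mm thick, about 0.25 kg, empty at the start. Its origin is the centre of its underside, z up; x points to the end wall that carries the grip tab, that is, about away from the robot; y to the robot's left. It stands loose on the table. The end without the tab is its near end (-x).
- tote_tab (a point): grip point on the tote's tab: an upright plate 10 mm thick (along the tote's x) and 44 mm wide (y), part of the end wall at x = +85 mm, rising above the wall's rim to 85 mm over the tote's underside. This point lies in the middle of its thickness and width, 70 mm over the underside. To be pinched across its 10 mm thickness from above; a firm grip (40 N or more) keeps the tote from turning in the fingers.
- tote_left (a point): inner floor corner of the tote at its near end, left (x = -85, y = +70 mm, 5 mm over its underside)
- tote_right (a point): inner floor corner of the tote at its near end, right (x = -85, y = -70 mm, 5 mm over its underside)
- tray: the scoop tray: bare aluminium, 120 x 90 mm (x, y), floor 4 mm thick, side walls and back wall 22 mm high and 4 mm thick, fully open at its mouth (-x, about towards the robot), about 0.15 kg. Origin: centre of its underside, z up; x points to the back wall with the grip tab. It stands loose on the table on one side of the tote, with the three stamps in it.
- tray_tab (a point): grip point on the tray's tab: an upright plate 10 mm thick (along the tray's x) and 44 mm wide, at the tray's back (x = +55 mm), its top 75 mm over the tray's underside. This point lies in the middle of its thickness and width, 60 mm over the underside. To be pinched across its 10 mm thickness from above.
- tray_mouth (a point): middle of the edge of the tray's floor at its open mouth (x = -60 mm, 4 mm over its underside)
- stamp_round: little dark wooden printing stamp with a round base 22 mm across and 10 mm thick and a knob 12 mm across on top, 18 mm high in all, 15 g. Its origin is the centre of its underside, z up out of the knob. Smooth: on the tray's or tote's floor it starts to slide at a slope of 12 to 17 degrees (more is needed to slide it along a wall: 30 degrees or more moves it surely).
- stamp_hex: little stamp with a six-sided base, 25 mm across the corners, otherwise like the round one. Its origin is the centre of its underside, z up out of the knob.
- stamp_square: little stamp with a square base of 22 mm, otherwise like the round one. Its origin is the centre of its underside, z up out of the knob.
- ink_pad: the ink pad: a shallow wooden frame 130 x 110 mm and 26 mm high with a dark pad in it, fixed to the table on the other side of the tote from the tray (left or right of the robot). Origin: centre of its underside.
- big_block: a bystander: loose large carved printing block of dark wood, 80 x 130 mm, 70 mm high with its grip, not part of the job. Origin: centre of its underside.
- bowl: a bystander: steel bowl, 110 mm across, 50 mm high, not part of the job. Origin: centre of its underside.
- jar: a bystander: low glass jar with a steel cap, 56 mm across, 65 mm high, not part of the job. Origin: centre of its underside.
- brush: a bystander: a flat brush lying on the table, not part of the job.
- tin: a bystander: small round steel tin, 48 mm across, 35 mm high, not part of the job. Origin: centre of its underside.
Not all that is in view belongs to the job. Of the things that look like the tote, the larger one is meant.

How it is judged:
By the outcome, as a careful person would: the job done as asked, in the order asked, and still so for the second after the job is handed in, while the arm keeps its last pose, push and grip.
It also fails if it takes over 72 s, if anything falls off the work surface, if the arm or the gripper's body presses on something with over 40 N, if the wrist force passes 120 N, or if a joint passes its speed limit or range.

ROBOT

A 7-joint arm with a two-finger parallel gripper is mounted at the origin on the work surface. World frame = base frame: x ahead of the robot, y to its left, z up, the work surface at z = 0. Lengths are in m, angles in rad, forces in N, time in s.
With the tool pointing down it reaches from about 0.425 to 0.875 m from the base axis. Payload 9.9 kg.
Tool frame: the origin (TCP) lies at the very end of the fingers, on their centre line; the grasp point (between the pads) lies arm.grip_depth behind it (arm.grip_depth is the distance from the TCP to the grasp point, in m); z points along the fingers, x is the direction in which the jaws open and shut, and the axes are right-handed (so a half turn about z gives the same grasp; the last joint's range is limited). The gripper opens to 85 mm and grips with 20 to 120 N. Pads are 22 mm wide; open, the fingers measure 114 mm over their backs; the gripper's body (76 mm by 85 mm) begins 54 mm behind the grasp point. The pads swing forward as they close: fully open they stand 13 mm farther back than shut.
Start: joints at [-1.4, 0.576, 0.025, 1.437, -0.015, 1.129, -0.057], TCP at [0.17, 0.653, 0.231] pointing down, gripper open.
Joint ranges: [-2.76, 2.76], [-0.34, 2.15], [-1.52, 1.57], [0.19, 2.46], [-1.09, 4.23], [0.17, 1.99], [-2.82, 2.82]. Speed limits (rad/s): [2.22, 2.22, 3.01, 3.01, 3.14, 3.14, 3.14].

INTERFACE

Orientations are given as [roll, pitch, yaw] about the fixed x, y, z axes, in that order (R = Rz(yaw) Ry(pitch) Rx(roll)).
In Python, from workcell import arm gives the robot as it stands.
- The arm moves only by the shell command python3 -m handwheel 'ROWS' [OPENING] [FORCE]. ROWS is JSON, a list of rows, each an object of numbers: "dx", "dy", "dz": the shift along the tool's x, y, z in m; "twist": the turn about the tool's z in rad. A call has 1 to 20 rows; each row shifts and turns the commanded pose from where the row before left it, along the tool's axes as they then stand; what a row does not reach is not made up. A row lasts 1/12 s, in which the tool goes at most 41.7 mm and 7.16 degrees, less where a joint would pass 70% of its speed; a pose out of reach is approached as far as the arm can. A call is refused whole if a number of a shift passes 0.0417 or a number of a turn 0.125, either way. A call with a gripper value outside its range is refused whole. OPENING is the finger opening in m, from 0 to 0.0854, set as the call begins (- or left out, the last holds). The fingers move at their own pace and stop on an object; FORCE is the grip in N (left out, the last holds). Time passes only in rows, so rows that do not move let the fingers close. It gives the time, the measured TCP pose, the force and the opening at its end, in the units of the state.
- arm.sense(): the state, without advancing time (a new reading comes with each control period).
- arm.grab_frame(name): name is "scene" or "top" or "wrist"; returns the picture (420x560x3 uint8, red, green, blue); there is no depth.
- arm.camera_model(name): a dict with "fx", "fy", "cx", "cy" (pixels), "position" and "attitude" of the camera in the world; the wrist camera has in their place "tool_from_camera" (4x4, takes a point from camera to tool coordinates, whose origin is the TCP and whose axes are the tool frame's). Camera axes: x right, y down, z forward; pixel columns grow to the right and rows downward; lengths in m; the calibration is good to about 2 mm. A picture is of the moment at which its call begins: read the wrist's pose just before it. camera_model takes no time and is no camera call.
- arm.close_job(): hands the job in, once; it reports no verdict.
The state is a dict: "clock": time; "q": joint angles; "joint_vel": joint speeds; "effort": joint torques, N m; "tcp_pos": TCP position; "eef_rot": TCP orientation; "ft_force": force on the tool from outside, world axes, zero at the start; "torque": the same for the moment, N m; "width": finger opening in m.
Only numpy, scipy, OpenCV 4.12 (cv2) and the standard library are available. Lean on these libraries where they do the work, as an engineer would, in place of code of your own. Each camera call takes 0.05 s, during which the arm holds its last target.

## Working session

There is one attempt and no reset: what is moved stays moved. The work goes in short steps, Python scripts to look and compute and a shell command to move; the robot and the scene stay as the last step left them, time stands still between calls to the robot, and variables do not carry over. Pictures are saved under pics/ and viewed, and the job is handed in when it is done.

```bash
ls; mkdir -p pics
python3 - <<'E'
from workcell import arm
import cv2,json
s=arm.sense();print(s);print(arm.grip_depth)
for n in("scene","top","wrist"):
    print(n,arm.camera_model(n))
    cv2.imwrite(f"pics/{n}0.png",arm.grab_frame(n)[:,:,::-1])
E
```

```text
pics
{'clock': 0.0, 'q': array([-1.39981345,  0.57652608,  0.02488719,  1.43791778, -0.01501416,
        1.12897747, -0.05647157]), 'joint_vel': array([-1.92613161e-03,  7.16152046e-05, -5.64081827e-04,  1.48465618e-03,
        1.28300723e-03,  4.46071977e-04, -4.60698169e-04]), 'effort': array([ 1.54344900e-03, -7.65752649e+01,  2.25090645e+00, -2.85973924e+01,
        1.53850444e-02,  1.21301820e-02,  4.24818836e-06]), 'tcp_pos': array([0.17002472, 0.65277031, 0.23044422]), 'eef_rot': array([3.14149628e+00, 1.64061628e-03, 1.31603355e+00]), 'ft_force': array([0.00776012, 0.40860011, 0.1248285 ]), 'torque': array([ 0.0535983 , -0.04417087,  0.05044409]), 'width': 0.08526597535471062}
0.0187
scene {'fx': 498.2900403363199, 'fy': 498.2900403363199, 'cx': 272.6146236893202, 'cy': 209.90360784764448, 'position': array([ 0.80548318, -0.57331839,  1.00180521]), 'attitude': array([-2.48887210e+00, -2.31031166e-03,  5.46452197e-01])}
top {'fx': 500.59811556131257, 'fy': 500.59811556131257, 'cx': 271.9451025352354, 'cy': 215.0295030415122, 'position': array([ 0.25597038, -0.005253  ,  1.19597999]), 'attitude': array([-2.95554686,  0.00837369, -1.58239458])}
wrist {'fx': 312.1417766718676, 'fy': 312.1417766718676, 'cx': 278.27521065677354, 'cy': 212.56985302516196, 'tool_from_camera': array([[ 9.99999939e-01, -1.40967385e-04,  3.20366632e-04,
         5.57486494e-04],
       [ 4.14171542e-05,  9.56536212e-01,  2.91613568e-01,
        -7.52091526e-02],
       [-3.47550286e-04, -2.91613537e-01,  9.56536159e-01,
        -1.43015009e-01],
       [ 0.00000000e+00,  0.00000000e+00,  0.00000000e+00,
         1.00000000e+00]])}
```

View pics/scene0.png

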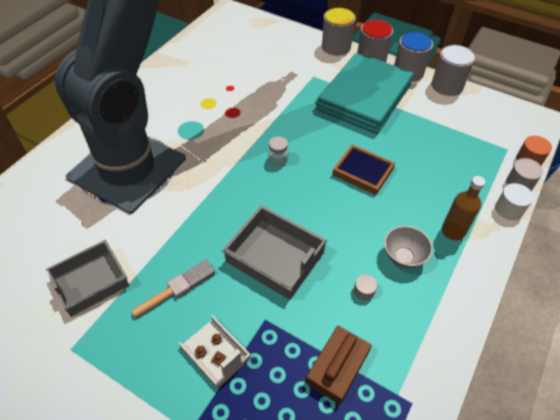

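View pics/top0.png

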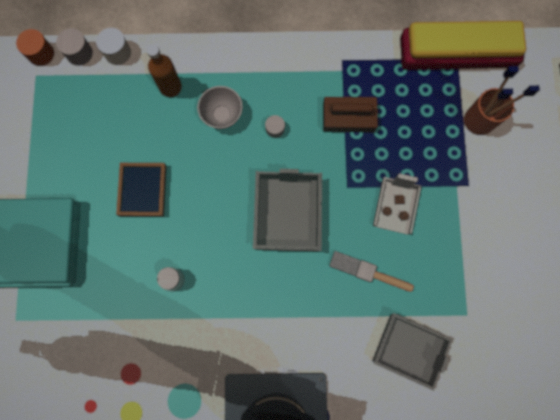

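View pics/wrist0.png

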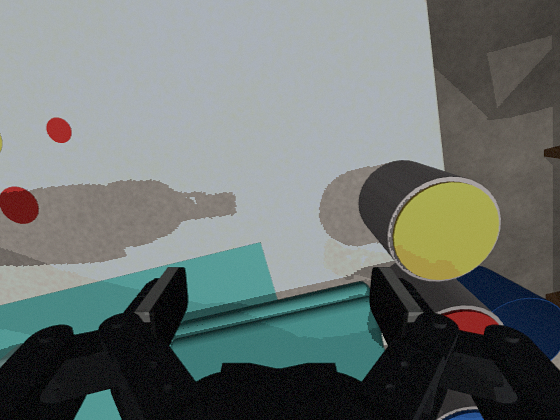

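```bash
cat > h.py <<'E'
import numpy as np,cv2
from scipy.spatial.transform import Rotation as R
from workcell import arm
def cam(n,st=None):
    m=arm.camera_model(n)
    if n=="wrist":
        T=np.eye(4);T[:3,:3]=R.from_euler('xyz',st["eef_rot"]).as_matrix();T[:3,3]=st["tcp_pos"]
        T=T@m["tool_from_camera"]
    else:
        T=np.eye(4);T[:3,:3]=R.from_euler('xyz',m["attitude"]).as_matrix();T[:3,3]=m["position"]
    return m,T
def ray(n,uv,z,st=None):
    m,T=cam(n,st);uv=np.atleast_2d(np.array(uv,float))
    d=np.c_[(uv[:,0]-m["cx"])/m["fx"],(uv[:,1]-m["cy"])/m["fy"],np.ones(len(uv))]@T[:3,:3].T
    return T[:3,3]+d*((z-T[2,3])/d[:,2])[:,None]
def proj(n,P,st=None):
    m,T=cam(n,st);p=(np.atleast_2d(P)-T[:3,3])@T[:3,:3]
    return np.c_[p[:,0]/p[:,2]*m["fx"]+m["cx"],p[:,1]/p[:,2]*m["fy"]+m["cy"]]
def crop(src,dst,x,y,w,h,k):
    i=cv2.imread(src)[y:y+h,x:x+w];cv2.imwrite(dst,cv2.resize(i,None,fx=k,fy=k,interpolation=cv2.INTER_CUBIC))
E
python3 - <<'E'
from h import *
crop("pics/top0.png","pics/topc.png",240,150,200,120,4)
crop("pics/top0.png","pics/small.png",360,300,110,100,5)
crop("pics/scene0.png","pics/scenec.png",170,200,170,190,3)
E
```

```text
(no output)
```

View pics/topc.png

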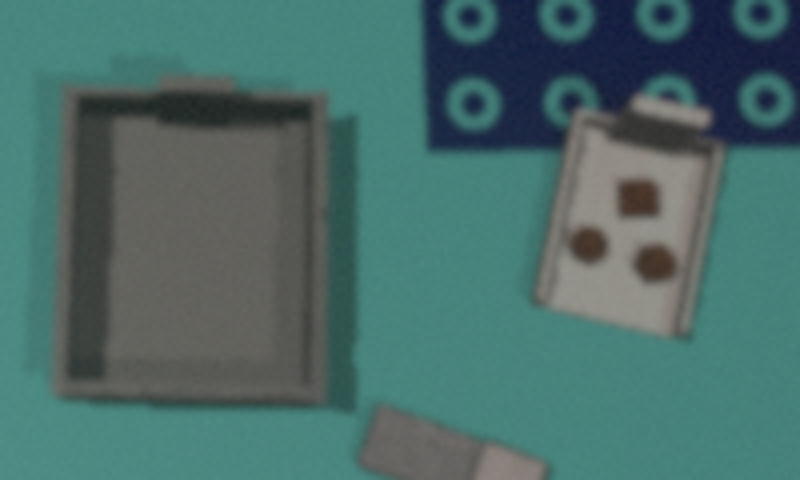

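View pics/scenec.png

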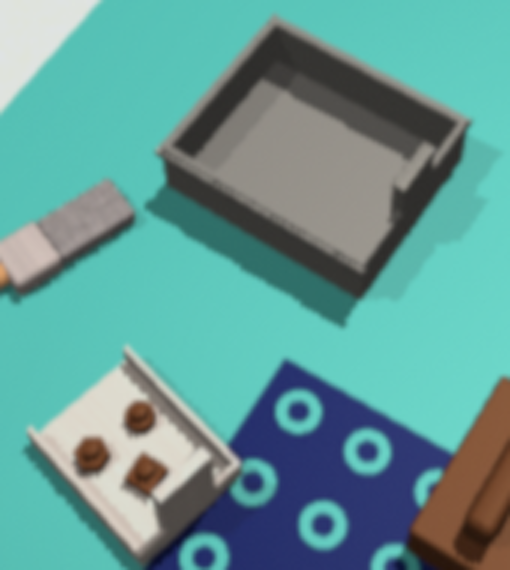

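View pics/small.png

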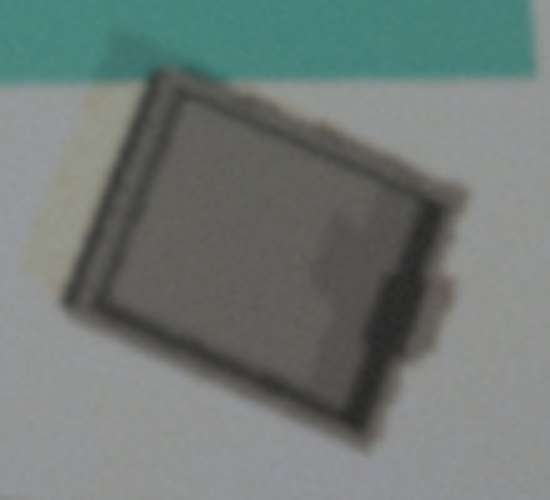

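Run:
```python
from h import *
f=lambda l:np.array(l)/4+[240,150]
def show(nm,l,z,n="top",o=None):
    P=ray(n,f(l) if o is None else o,z);print(nm,P[:,:2].round(4).tolist());return P
P=show("tote rim TL TR BR BL",[(66,88),(328,94),(325,403),(56,393)],.055)
print(np.linalg.norm(np.roll(P,-1,0)-P,axis=1).round(3),P.mean(0).round(4))
show("totetab top",[(160,82),(233,84)],.085)
P=show("tray back L,R top; ",[(578,106),(722,142)],.022)
P2=show("tray mouth L,R ",[(537,300),(688,338)],.01)
print(np.linalg.norm(P[0]-P[1]),np.linalg.norm(P[0]-P2[0]))
show("traytab top",[(636,104),(708,118)],.075)
show("stamps",[(638,192),(588,244),(655,262)],.018)
g=lambda l:np.array(l)/3+[170,200]
show("scene tote rim near L, nearR, farL? farR?",0,.055,"scene",g([(277,18),(162,152),(467,125),(360,275)]))
show("scene tray tab top",0,.075,"scene",g([(157,495),(210,452)]))
show("scene tote tab top",0,.085,"scene",g([(396,182),(432,148)]))
show("scene tray mouth",0,.004,"scene",g([(127,365),(35,440)]))
s=np.array([(163,72),(460,195),(370,445),(70,305)])/5+[360,300]
Q=ray("top",s,.05);print("small",np.linalg.norm(np.roll(Q,-1,0)-Q,axis=1).round(3))
show("pad",0,.026,"top",[(142,190)])
show("brush",0,.01,"top",[(335,258),(372,268)])
show("block",0,.05,"top",[(324,98),(378,98),(378,131),(324,131)])
show("cap",0,.035,"top",[(275,125)])
```

```text
tote rim TL TR BR BL [[0.5746, 0.037], [0.5688, -0.1172], [0.3862, -0.11], [0.3939, 0.0438]]
[0.154 0.183 0.154 0.181] [ 0.4809 -0.0366  0.055 ]
totetab top [[0.569, -0.0181], [0.5672, -0.0599]]
tray back L,R top;  [[0.5682, -0.2711], [0.5447, -0.3564]]
tray mouth L,R  [[0.4518, -0.2429], [0.4276, -0.3317]]
0.08848491284376485 0.12042043333189979
traytab top [[0.5548, -0.2925], [0.5459, -0.3334]]
stamps [[0.5154, -0.3052], [0.484, -0.2734], [0.4725, -0.3128]]
scene tote rim near L, nearR, farL? farR? [[0.4039, 0.0435], [0.3978, -0.1094], [0.5819, 0.0314], [0.5764, -0.1214]]
scene tray tab top [[0.5498, -0.3318], [0.5628, -0.291]]
scene tote tab top [[0.5683, -0.0578], [0.5766, -0.0189]]
scene tray mouth [[0.4576, -0.2465], [0.4357, -0.3254]]
small [0.14  0.116 0.141 0.111]
pad [[0.5417, 0.3139]]
brush [[0.3737, -0.1461], [0.349, -0.2325]]
block [[0.76, -0.1282], [0.758, -0.2594], [0.6737, -0.2552], [0.6756, -0.1256]]
cap [[0.6982, -0.0081]]
```

```bash
python3 -m handwheel '[{"dx":0.03,"dz":-0.01},{"dx":0.03,"dz":-0.01},{"dx":0.03},{"dx":0.03},{"dx":0.03},{"dx":0.03},{"dx":0.03},{"dx":0.03},{"dx":0.03},{"dx":0.03}]'
```

```text
invalid input at $[0]: expected keys dx, dy, dz, twist
```

```bash
python3 -m handwheel '[{"dx":0.03,"dy":0,"dz":-0.01,"twist":0},{"dx":0.03,"dy":0,"dz":-0.01,"twist":0},{"dx":0.03,"dy":0,"dz":0,"twist":0},{"dx":0.03,"dy":0,"dz":0,"twist":0},{"dx":0.03,"dy":0,"dz":0,"twist":0},{"dx":0.03,"dy":0,"dz":0,"twist":0},{"dx":0.03,"dy":0,"dz":0,"twist":0},{"dx":0.03,"dy":0,"dz":0,"twist":0},{"dx":0.03,"dy":0,"dz":0,"twist":0},{"dx":0.03,"dy":0,"dz":0,"twist":0},{"dx":0.03,"dy":0,"dz":0,"twist":0}]'; python3 -c "
from workcell import arm
print(arm.sense())"
```

```text
clock: 1.07
tcp_pos: [0.2359, 0.9014, 0.2294]
eef_rot: [-3.138, -0.032, 1.311]
ft_force: [-0.4, -0.2, 1.2]
width: 0.0852
{'clock': 1.0667, 'q': array([-1.40502966,  1.18308964,  0.58372297,  0.19782266, -0.55400013,
        1.76000148,  0.01697187]), 'joint_vel': array([-0.11095726,  0.15761393,  2.12927738, -0.06452561, -2.0080293 ,
       -0.24613085,  0.24790268]), 'effort': array([  -1.51462141, -107.53026724,   -2.30023138,  -24.74575639,
          4.18635428,    0.82444562,   -0.53901773]), 'tcp_pos': array([0.23592754, 0.9014042 , 0.22944404]), 'eef_rot': array([-3.13847372, -0.03151246,  1.31147609]), 'ft_force': array([-0.41514799, -0.22034591,  1.17016546]), 'torque': array([ 0.00601151, -0.00864475,  0.00038482]), 'width': 0.085163953823648}
```

```bash
python3 -m handwheel '[{"dx":0.03,"dy":0,"dz":0,"twist":0},{"dx":0.03,"dy":0,"dz":0,"twist":0},{"dx":0.03,"dy":0,"dz":0,"twist":0},{"dx":0.03,"dy":0,"dz":0,"twist":0}]'; python3 -c "
from workcell import arm
s=arm.sense();print(s['q'],s['joint_vel'])"
```

```text
clock: 1.4
tcp_pos: [0.2456, 0.9392, 0.2153]
eef_rot: [-3.141, -0.123, 1.314]
ft_force: [-0.9, 0.4, 0.2]
width: 0.0851
[-1.41854326  1.23564241  1.01147892  0.19316726 -0.97258392  1.67666651
  0.06161865] [-0.00719288  0.11507233  0.68065758 -0.00242212 -0.68583931 -0.25843932
  0.06238278]
```

```bash
python3 -m handwheel '[{"dx":0.035,"dy":0,"dz":0,"twist":0},{"dx":0.035,"dy":0,"dz":0,"twist":0},{"dx":0.035,"dy":0,"dz":0,"twist":0},{"dx":0.035,"dy":0,"dz":0,"twist":0}]';  python3 -m handwheel '[{"dx":-0.04,"dy":0,"dz":0,"twist":0},{"dx":-0.04,"dy":0,"dz":0,"twist":0},{"dx":-0.04,"dy":0,"dz":0,"twist":0},{"dx":-0.04,"dy":0,"dz":0,"twist":0}]';python3 -c "
from workcell import arm
s=arm.sense();print(s['q'],s['joint_vel'])"
```

```text
clock: 1.73
tcp_pos: [0.2561, 0.978, 0.206]
eef_rot: [-3.141, -0.222, 1.313]
ft_force: [-2.8, 1.0, 0.0]
width: 0.0856
clock: 2.07
tcp_pos: [0.2344, 0.8995, 0.1902]
eef_rot: [-3.136, -0.231, 1.311]
ft_force: [0.4, 2.0, 0.6]
width: 0.0854
[-1.68366998  1.11040557  1.12345048  0.90253854 -1.04083629  1.33257444
  0.42771167] [-0.7872874  -0.48287819  0.040674    2.11253176  0.06287674 -0.76809151
  1.03877723]
```

Run:
```python
from h import *
print(ray("scene",[(339,17),(376,30),(415,42),(455,56)],.11))
st=arm.sense();cv2.imwrite("pics/w1.png",arm.grab_frame("wrist")[:,:,::-1])
```

```text
[[0.23034534 0.78523864 0.11      ]
 [0.36124403 0.7806154  0.11      ]
 [0.48845761 0.78426826 0.11      ]
 [0.6153372  0.77981148 0.11      ]]
```

View pics/w1.png

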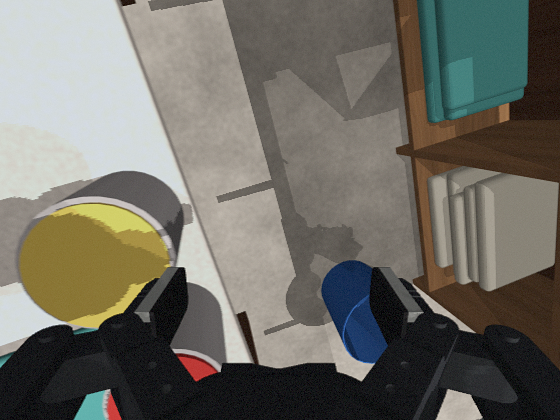

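```bash
python3 -m handwheel '[{"dx":0.015,"dy":0,"dz":-0.038,"twist":0},{"dx":0.015,"dy":0,"dz":-0.038,"twist":0},{"dx":0.025,"dy":0,"dz":-0.03,"twist":0},{"dx":0.025,"dy":0,"dz":-0.03,"twist":0},{"dx":0.025,"dy":0,"dz":-0.03,"twist":0},{"dx":0.025,"dy":0,"dz":-0.03,"twist":0},{"dx":0.025,"dy":0,"dz":-0.03,"twist":0},{"dx":0.025,"dy":0,"dz":-0.03,"twist":0}]'; python3 -c "
from workcell import arm
s=arm.sense();print(s['q'],s['joint_vel'])"
```

```text
clock: 2.78
tcp_pos: [0.2421, 0.924, 0.4192]
eef_rot: [-3.131, -0.321, 1.309]
ft_force: [-0.2, 0.2, 0.5]
width: 0.0855
[-1.42573224  1.03341805  1.14230108  0.19209473 -1.08493627  1.70035391
  0.0689468 ] [-0.03387232 -0.31350919  0.08188574  0.0008833  -0.03569994  0.04767908
  0.00734788]
```

```bash
python3 -m handwheel '[{"dx":0.03,"dy":0,"dz":-0.02,"twist":0},{"dx":0.03,"dy":0,"dz":-0.02,"twist":0},{"dx":0.03,"dy":0,"dz":-0.02,"twist":0},{"dx":0.03,"dy":0,"dz":-0.02,"twist":0},{"dx":0.03,"dy":0,"dz":-0.02,"twist":0},{"dx":0.03,"dy":0,"dz":-0.02,"twist":0}]'; python3 -c "
from workcell import arm
s=arm.sense();print(s['q'],s['joint_vel'])"
```

```text
clock: 3.28
tcp_pos: [0.2427, 0.9222, 0.5144]
eef_rot: [-3.13, -0.464, 1.307]
ft_force: [-0.3, -0.8, 1.1]
width: 0.0857
[-1.43155764  0.94104233  1.15130695  0.19247085 -1.08559839  1.64976587
  0.06848969] [-0.01106103 -0.1954161   0.02154719  0.00185321 -0.00146556 -0.08755417
  0.00078502]
```

```bash
python3 -m handwheel '[{"dx":0.03,"dy":0,"dz":-0.02,"twist":0},{"dx":0.03,"dy":0,"dz":-0.02,"twist":0},{"dx":0.03,"dy":0,"dz":-0.02,"twist":0},{"dx":0.03,"dy":0,"dz":-0.02,"twist":0},{"dx":0.03,"dy":0,"dz":-0.02,"twist":0}]'; python3 -c "
from workcell import arm
s=arm.sense();print(s['q'],s['joint_vel'])"
```

```text
clock: 3.7
tcp_pos: [0.241, 0.9087, 0.5993]
eef_rot: [-3.128, -0.581, 1.304]
ft_force: [0.5, -0.5, 0.1]
width: 0.0855
[-1.437603    0.85800878  1.16111413  0.19306328 -1.08570822  1.61552443
  0.06862238] [-0.01587441 -0.20188631  0.0252944   0.00049283 -0.00150087 -0.07499048
  0.00104932]
```

```bash
cat >> h.py <<'E'
def Rt(st): return R.from_euler('xyz',st["eef_rot"]).as_matrix()
def go(target,grasp=False,pos=None,n=None):
    st=arm.sense();Rm=Rt(st)
    p=np.array(st["tcp_pos"])
    if grasp: p=p-Rm[:,2]*arm.grip_depth
    d=Rm.T@(np.array(target)-p);k=n or int(np.ceil(np.linalg.norm(d)/.0405))
    print("total tool d",d.round(4),"rows",k,"each",(d/k).round(4));return d
def info():
    st=arm.sense();Rm=Rt(st)
    print("tcp",st["tcp_pos"].round(4),"xt",Rm[:,0].round(3),"yt",Rm[:,1].round(3),"zt",Rm[:,2].round(3),"tilt",np.degrees(np.arccos(-Rm[2,2])).round(1),"azz",np.degrees(np.arctan2(Rm[1,2],Rm[0,2])).round(1),"q",st["q"].round(2),"F",st["ft_force"].round(1),"w",round(st["width"],4),"t",st["clock"])
E
python3 - <<'E'
from h import *
info();go([.55,.25,.5]);d=Rt(arm.sense()).T@(np.array([.53,-.33,.33])-[.55,.25,.5]);print(d,d/15)
E
```

```text
tcp [0.241  0.9087 0.5993] xt [0.22  0.806 0.549] yt [ 0.967 -0.256 -0.011] zt [ 0.131  0.533 -0.836] tilt 33.3 azz 76.2 q [-1.44  0.86  1.16  0.19 -1.09  1.62  0.07] F [ 0.5 -0.5  0.1] w 0.0855 t 3.7
total tool d [-0.5176  0.4685 -0.2278] rows 19 each [-0.0272  0.0247 -0.012 ]
[-0.56534871  0.13114014 -0.1699503 ] [-0.03768991  0.00874268 -0.01133002]
```

```bash
python3 -m handwheel '[{"dx":-0.027,"dy":0.025,"dz":-0.012,"twist":0},{"dx":-0.027,"dy":0.025,"dz":-0.012,"twist":0},{"dx":-0.027,"dy":0.025,"dz":-0.012,"twist":0},{"dx":-0.027,"dy":0.025,"dz":-0.012,"twist":0},{"dx":-0.027,"dy":0.025,"dz":-0.012,"twist":0},{"dx":-0.027,"dy":0.025,"dz":-0.012,"twist":0},{"dx":-0.027,"dy":0.025,"dz":-0.012,"twist":0},{"dx":-0.027,"dy":0.025,"dz":-0.012,"twist":0},{"dx":-0.027,"dy":0.025,"dz":-0.012,"twist":0},{"dx":-0.027,"dy":0.025,"dz":-0.012,"twist":0},{"dx":-0.027,"dy":0.025,"dz":-0.012,"twist":0},{"dx":-0.027,"dy":0.025,"dz":-0.012,"twist":0},{"dx":-0.027,"dy":0.025,"dz":-0.012,"twist":0},{"dx":-0.027,"dy":0.025,"dz":-0.012,"twist":0},{"dx":-0.027,"dy":0.025,"dz":-0.012,"twist":0},{"dx":-0.027,"dy":0.025,"dz":-0.012,"twist":0},{"dx":-0.027,"dy":0.025,"dz":-0.012,"twist":0},{"dx":-0.027,"dy":0.025,"dz":-0.012,"twist":0},{"dx":-0.027,"dy":0.025,"dz":-0.012,"twist":0}]'; python3 -c "
from h import *
info();go([.53,-.33,.33])"
```

```text
clock: 5.28
tcp_pos: [0.5459, 0.2779, 0.5083]
eef_rot: [-3.128, -0.587, 1.303]
ft_force: [0.9, 0.8, -0.2]
width: 0.0855
tcp [0.5459 0.2779 0.5083] xt [0.22  0.803 0.554] yt [ 0.966 -0.257 -0.011] zt [ 0.133  0.537 -0.833] tilt 33.6 azz 76.1 q [-1.04  0.34  1.17  1.49 -0.9   1.46  1.48] F [ 0.9  0.8 -0.2] w 0.0855 t 5.2833
total tool d [-0.5905  0.1429 -0.1803] rows 16 each [-0.0369  0.0089 -0.0113]
```

```bash
python3 -m handwheel '[{"dx":-0.037,"dy":0.009,"dz":-0.0113,"twist":0},{"dx":-0.037,"dy":0.009,"dz":-0.0113,"twist":0},{"dx":-0.037,"dy":0.009,"dz":-0.0113,"twist":0},{"dx":-0.037,"dy":0.009,"dz":-0.0113,"twist":0},{"dx":-0.037,"dy":0.009,"dz":-0.0113,"twist":0},{"dx":-0.037,"dy":0.009,"dz":-0.0113,"twist":0},{"dx":-0.037,"dy":0.009,"dz":-0.0113,"twist":0},{"dx":-0.037,"dy":0.009,"dz":-0.0113,"twist":0},{"dx":-0.037,"dy":0.009,"dz":-0.0113,"twist":0},{"dx":-0.037,"dy":0.009,"dz":-0.0113,"twist":0},{"dx":-0.037,"dy":0.009,"dz":-0.0113,"twist":0},{"dx":-0.037,"dy":0.009,"dz":-0.0113,"twist":0},{"dx":-0.037,"dy":0.009,"dz":-0.0113,"twist":0},{"dx":-0.037,"dy":0.009,"dz":-0.0113,"twist":0},{"dx":-0.037,"dy":0.009,"dz":-0.0113,"twist":0},{"dx":-0.037,"dy":0.009,"dz":-0.0113,"twist":0}]'; python3 -c "
from h import *
info()"
```

```text
clock: 6.62
tcp_pos: [0.5298, -0.332, 0.33]
eef_rot: [-3.129, -0.584, 1.304]
ft_force: [1.3, 1.2, 1.2]
width: 0.0855
tcp [ 0.5298 -0.332   0.33  ] xt [0.22  0.804 0.552] yt [ 0.966 -0.257 -0.01 ] zt [ 0.134  0.535 -0.834] tilt 33.5 azz 76.0 q [ 0.34  0.77  0.92  1.28 -0.92  1.87  2.52] F [1.3 1.2 1.2] w 0.0855 t 6.6167
```

```bash
python3 -m handwheel '[{"dx":0,"dy":0,"dz":0,"twist":-0.122},{"dx":0,"dy":0,"dz":0,"twist":-0.122},{"dx":0,"dy":0,"dz":0,"twist":-0.122},{"dx":0,"dy":0,"dz":0,"twist":-0.122},{"dx":0,"dy":0,"dz":0,"twist":-0.122},{"dx":0,"dy":0,"dz":0,"twist":-0.122},{"dx":0,"dy":0,"dz":0,"twist":-0.122},{"dx":0,"dy":0,"dz":0,"twist":-0.122},{"dx":0,"dy":0,"dz":0,"twist":-0.122},{"dx":0,"dy":0,"dz":0,"twist":-0.122},{"dx":0,"dy":0,"dz":0,"twist":-0.122},{"dx":0,"dy":0,"dz":0,"twist":-0.122},{"dx":0,"dy":0,"dz":0,"twist":-0.125},{"dx":0,"dy":0,"dz":0,"twist":0}]' 0.05; python3 -c "
from h import *
info()
cv2.imwrite('pics/w2.png',arm.grab_frame('wrist')[:,:,::-1])"
```

```text
clock: 7.78
tcp_pos: [0.5248, -0.3279, 0.3156]
eef_rot: [2.592, -0.273, 2.55]
ft_force: [0.8, 1.5, 0.2]
width: 0.0497
tcp [ 0.5248 -0.3279  0.3156] xt [-0.799  0.537  0.269] yt [0.593 0.629 0.503] zt [ 0.101  0.561 -0.821] tilt 34.8 azz 79.8 q [ 1.23  0.79 -1.02  1.24  0.05  1.53  2.81] F [0.8 1.5 0.2] w 0.0497 t 7.7833
```

View pics/w2.png

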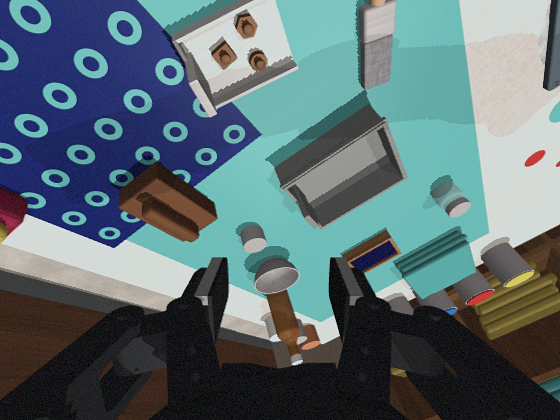

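```bash
python3 -m handwheel '[{"dx":0,"dy":0,"dz":0,"twist":0.12},{"dx":0,"dy":0,"dz":0,"twist":0.12},{"dx":0,"dy":0,"dz":0,"twist":0.12},{"dx":0,"dy":0,"dz":0,"twist":0.12},{"dx":0,"dy":0,"dz":0,"twist":0.12},{"dx":0,"dy":0,"dz":0,"twist":0.12},{"dx":0,"dy":0,"dz":0,"twist":0.12},{"dx":0,"dy":0,"dz":0,"twist":0.12},{"dx":0,"dy":0,"dz":0,"twist":0.12},{"dx":0,"dy":0,"dz":0,"twist":0.12},{"dx":0,"dy":0,"dz":0,"twist":0.12},{"dx":0,"dy":0,"dz":0,"twist":0.12},{"dx":0,"dy":0,"dz":0,"twist":0.12},{"dx":0,"dy":0,"dz":0,"twist":0.12},{"dx":0,"dy":0,"dz":0,"twist":0.12},{"dx":0,"dy":0,"dz":0,"twist":0.12},{"dx":0,"dy":0,"dz":0,"twist":0.12},{"dx":0,"dy":0,"dz":0,"twist":0.12}]'; python3 -c "
from h import *
info()
Rm=Rt(arm.sense());print(np.arctan2(-Rm[2,0],Rm[2,1]))"
```

```text
clock: 9.33
tcp_pos: [0.5243, -0.3293, 0.3156]
eef_rot: [-2.593, -0.26, 0.22]
ft_force: [0.1, 0.9, -0.0]
width: 0.05
tcp [ 0.5243 -0.3293  0.3156] xt [0.943 0.211 0.257] yt [ 0.317 -0.803 -0.504] zt [ 0.101  0.557 -0.825] tilt 34.5 azz 79.8 q [ 0.96  0.65 -0.38  1.25 -0.31  1.55  0.96] F [ 0.1  0.9 -0. ] w 0.05 t 9.3333
-2.6690721150815127
```

```bash
python3 -m handwheel '[{"dx":0,"dy":0,"dz":0,"twist":0.118},{"dx":0,"dy":0,"dz":0,"twist":0.118},{"dx":0,"dy":0,"dz":0,"twist":0.118},{"dx":0,"dy":0,"dz":0,"twist":0.118},{"dx":0,"dy":0,"dz":0,"twist":0}]'; python3 -c "
from h import *
info()
cv2.imwrite('pics/w3.png',arm.grab_frame('wrist')[:,:,::-1])"
```

```text
clock: 9.75
tcp_pos: [0.5245, -0.3291, 0.3158]
eef_rot: [-2.541, -0.001, -0.177]
ft_force: [0.9, -0.4, 0.5]
width: 0.05
tcp [ 0.5245 -0.3291  0.3158] xt [ 0.984 -0.176  0.001] yt [-0.145 -0.812 -0.566] zt [ 0.101  0.557 -0.825] tilt 34.4 azz 79.8 q [ 0.89  0.64 -0.25  1.26 -0.37  1.56  0.55] F [ 0.9 -0.4  0.5] w 0.05 t 9.75
```

View pics/w3.png

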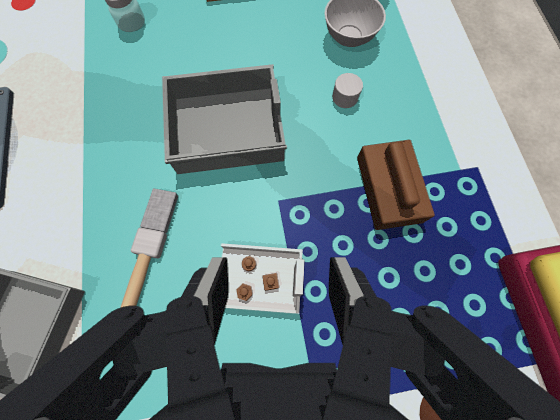

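Run:
```python
from h import *
crop("pics/w3.png","pics/w3c.png",205,230,120,100,6)
crop("pics/w3.png","pics/w3t.png",150,50,150,130,5)
```

```text
(no output)
```

View pics/w3c.png

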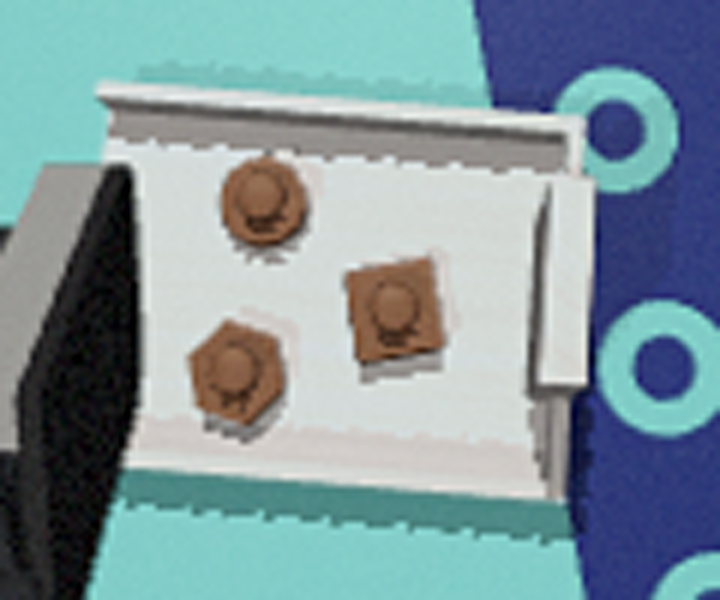

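View pics/w3t.png

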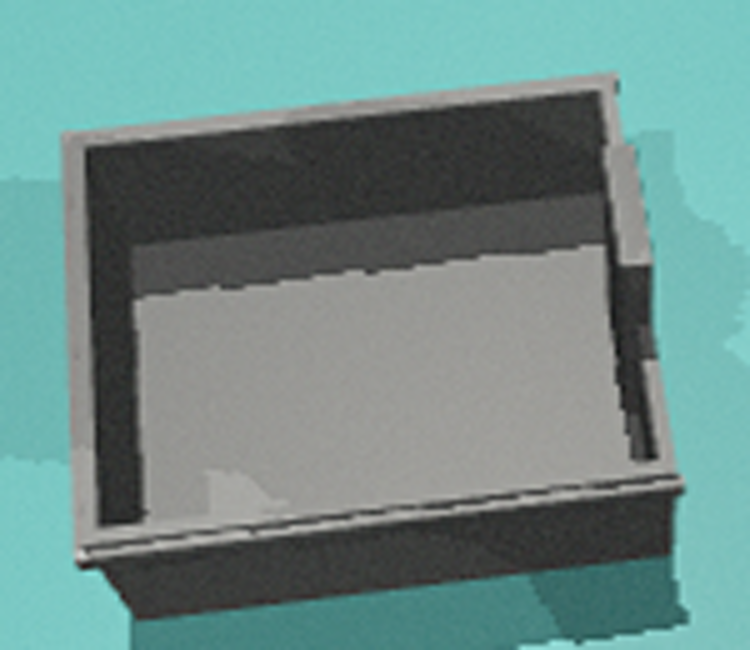

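```bash
cat > m.py <<'E'
from h import *
st=arm.sense()
g=lambda l,o,k:np.array(l,float)/k+o
def az(a,b): return np.degrees(np.arctan2(*(b-a)[1::-1])).round(2)
tab=ray("wrist",g([(553,178),(592,178),(587,385),(541,385)],[205,230],6),.075,st)
print("traytab",tab[:,:2].round(4).tolist(),tab.mean(0).round(4),az(tab[2],tab[1]),az(tab[3],tab[0]))
w=ray("wrist",g([(97,85),(584,120)],[205,230],6),.022,st);print("wall",w.round(4).tolist(),az(w[0],w[1]))
t=ray("wrist",g([(62,135),(615,75),(683,485),(80,560)],[150,50],5),.055,st)
print("tote",t[:,:2].round(4).tolist(),t.mean(0).round(4),az(t[0],t[1]),az(t[3],t[2]),az(t[3],t[0]),az(t[2],t[1]))
tt=ray("wrist",g([(607,147),(633,147),(650,265),(617,265)],[150,50],5),.085,st);print("totetab",tt.mean(0).round(4))
E
python3 m.py
```

```text
traytab [[0.5563, -0.2895], [0.5645, -0.2909], [0.5552, -0.3329], [0.5458, -0.3313]] [ 0.5554 -0.3112  0.075 ] 77.46 75.89
wall [[0.4549, -0.2405, 0.022], [0.5713, -0.2692, 0.022]] -13.86
tote [[0.397, 0.044], [0.5792, 0.038], [0.5743, -0.1163], [0.3931, -0.111]] [ 0.4859 -0.0363  0.055 ] -1.87 -1.65 88.57 88.2
totetab [ 0.5705 -0.0374  0.085 ]
```

```bash
python3 -m handwheel '[{"dx":0,"dy":0,"dz":0,"twist":0.05}]'; python3 -c "
from h import *
info();zt=Rt(arm.sense())[:,2];P=np.array([.5554,-.3112,.059]);go(P-.07*zt,True);go(P,True)"
```

```text
clock: 9.88
tcp_pos: [0.5244, -0.3289, 0.3153]
eef_rot: [-2.54, 0.021, -0.208]
ft_force: [-0.3, -0.3, 1.0]
width: 0.0499
tcp [ 0.5244 -0.3289  0.3153] xt [ 0.978 -0.206 -0.021] yt [-0.182 -0.804 -0.566] zt [ 0.099  0.557 -0.824] tilt 34.5 azz 79.9 q [ 0.89  0.64 -0.25  1.26 -0.38  1.56  0.52] F [-0.3 -0.3  1. ] w 0.0499 t 9.8833
total tool d [0.0321 0.1252 0.1729] rows 6 each [0.0054 0.0209 0.0288]
total tool d [0.0321 0.1252 0.2429] rows 7 each [0.0046 0.0179 0.0347]
```

```bash
python3 -m handwheel '[{"dx":0.0053,"dy":0.021,"dz":0.029,"twist":0},{"dx":0.0053,"dy":0.021,"dz":0.029,"twist":0},{"dx":0.0053,"dy":0.021,"dz":0.029,"twist":0},{"dx":0.0053,"dy":0.021,"dz":0.029,"twist":0},{"dx":0.0053,"dy":0.021,"dz":0.029,"twist":0},{"dx":0.0053,"dy":0.021,"dz":0.028,"twist":0},{"dx":0,"dy":0,"dz":0,"twist":0}]'; python3 -c "
from h import *
info();P=np.array([.5554,-.3112,.059]);go(P,True)
cv2.imwrite('pics/w4.png',arm.grab_frame('wrist')[:,:,::-1])"
```

```text
clock: 10.47
tcp_pos: [0.5466, -0.3384, 0.0933]
eef_rot: [-2.536, 0.031, -0.208]
ft_force: [-1.4, 1.4, -1.5]
width: 0.0501
tcp [ 0.5466 -0.3384  0.0933] xt [ 0.978 -0.206 -0.031] yt [-0.187 -0.801 -0.569] zt [ 0.092  0.563 -0.822] tilt 34.8 azz 80.7 q [ 0.88  0.88 -0.25  1.41 -0.35  1.22  0.65] F [-1.4  1.4 -1.5] w 0.0501 t 10.4667
total tool d [ 0.0041 -0.0039  0.0631] rows 2 each [ 0.0021 -0.002   0.0315]
```

View pics/w4.png

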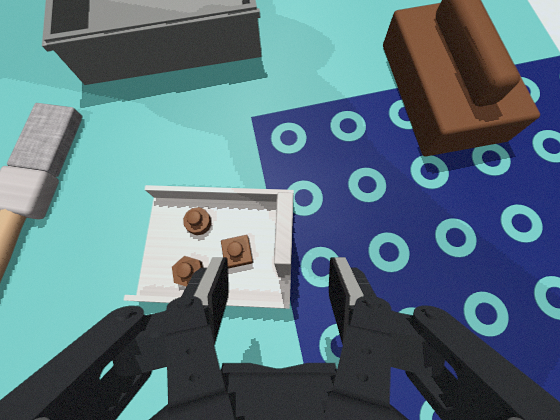

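Run:
```python
from h import *
st=arm.sense();P=ray("wrist",[(277,194),(292,194),(290,274),(275,274)],.075,st);print(P.round(4),P.mean(0))
```

```text
[[ 0.5559 -0.2884  0.075 ]
 [ 0.565  -0.2904  0.075 ]
 [ 0.5531 -0.3383  0.075 ]
 [ 0.5446 -0.3365  0.075 ]] [ 0.55465109 -0.31339068  0.075     ]
```

Agrees within 2 mm. Go in and close.

```bash
python3 -m handwheel '[{"dx":0.002,"dy":-0.001,"dz":0.03,"twist":0},{"dx":0.0015,"dy":-0.001,"dz":0.025,"twist":0},{"dx":0,"dy":0,"dz":0.009,"twist":0},{"dx":0,"dy":0,"dz":0,"twist":0},{"dx":0,"dy":0,"dz":0,"twist":0}]'; python3 -c "
from h import *
info();go([.555,-.3115,.059],True)"; python3 -m handwheel '[{"dx":0,"dy":0,"dz":0,"twist":0},{"dx":0,"dy":0,"dz":0,"twist":0},{"dx":0,"dy":0,"dz":0,"twist":0},{"dx":0,"dy":0,"dz":0,"twist":0},{"dx":0,"dy":0,"dz":0,"twist":0},{"dx":0,"dy":0,"dz":0,"twist":0}]' 0 60; python3 -c "
from h import *
info()
cv2.imwrite('pics/w5.png',arm.grab_frame('wrist')[:,:,::-1])"
```

```text
clock: 10.93
tcp_pos: [0.5598, -0.3038, 0.0503]
eef_rot: [-2.54, 0.022, -0.209]
ft_force: [0.1, 0.5, 0.6]
width: 0.0501
tcp [ 0.5598 -0.3038  0.0503] xt [ 0.978 -0.207 -0.022] yt [-0.183 -0.804 -0.566] zt [ 0.099  0.558 -0.824] tilt 34.5 azz 79.9 q [ 0.84  0.9  -0.26  1.48 -0.37  1.09  0.66] F [0.1 0.5 0.6] w 0.0501 t 10.9333
total tool d [-0.0033  0.0021  0.0068] rows 1 each [-0.0033  0.0021  0.0068]
clock: 11.43
tcp_pos: [0.5597, -0.3037, 0.0493]
eef_rot: [-2.539, 0.023, -0.21]
ft_force: [-1.2, -2.3, 6.1]
width: 0.0089
tcp [ 0.5597 -0.3037  0.0493] xt [ 0.978 -0.208 -0.023] yt [-0.184 -0.803 -0.567] zt [ 0.1    0.558 -0.824] tilt 34.6 azz 79.9 q [ 0.84  0.91 -0.26  1.49 -0.37  1.09  0.66] F [-1.2 -2.3  6.1] w 0.0089 t 11.4333
```

View pics/w5.png

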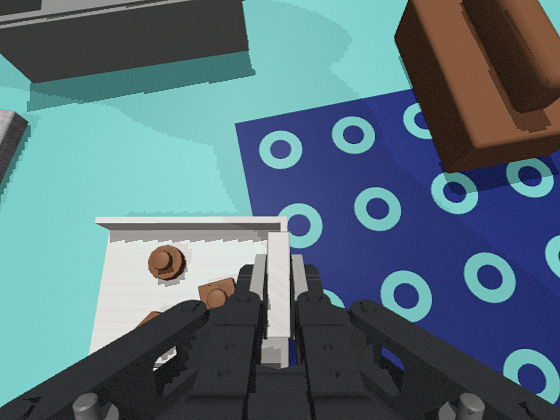

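```bash
python3 -m handwheel '[{"dx":-0.0003,"dy":-0.0057,"dz":-0.0082,"twist":0},{"dx":-0.0005,"dy":-0.0113,"dz":-0.0165,"twist":0},{"dx":-0.0005,"dy":-0.0113,"dz":-0.0165,"twist":0},{"dx":-0.0005,"dy":-0.0113,"dz":-0.0165,"twist":0},{"dx":-0.0005,"dy":-0.0113,"dz":-0.0165,"twist":0},{"dx":-0.0005,"dy":-0.0113,"dz":-0.0165,"twist":0},{"dx":-0.0003,"dy":-0.0057,"dz":-0.0082,"twist":0},{"dx":0,"dy":0,"dz":0,"twist":0}]'; python3 -c "
from h import *
info()
cv2.imwrite('pics/w6.png',arm.grab_frame('wrist')[:,:,::-1])
cv2.imwrite('pics/s6.png',arm.grab_frame('scene')[150:,100:450,::-1].repeat(2,0).repeat(2,1))"
```

```text
clock: 12.15
tcp_pos: [0.5599, -0.3035, 0.1708]
eef_rot: [-2.54, 0.021, -0.209]
ft_force: [0.3, -1.2, -1.5]
width: 0.0093
tcp [ 0.5599 -0.3035  0.1708] xt [ 0.978 -0.208 -0.021] yt [-0.183 -0.804 -0.566] zt [ 0.1    0.557 -0.824] tilt 34.5 azz 79.8 q [ 0.84  0.77 -0.26  1.41 -0.37  1.28  0.57] F [ 0.3 -1.2 -1.5] w 0.0093 t 12.15
```

View pics/w6.png

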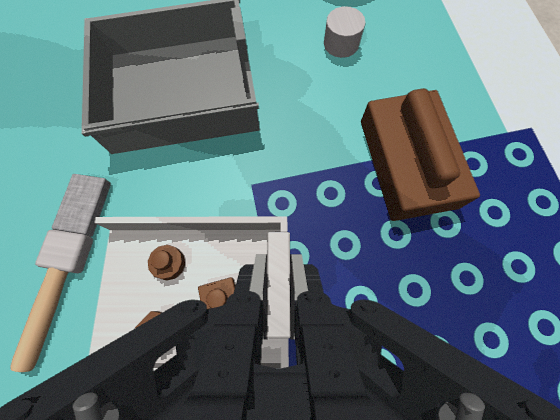

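View pics/s6.png

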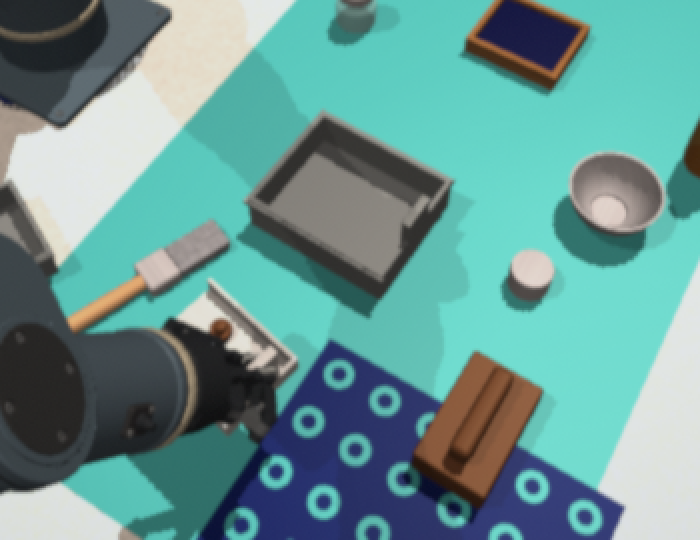

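```bash
cat > sim.py <<'E'
from h import *
st=arm.sense();R0=Rt(st)
Ry=R.from_euler('z',-13.6,degrees=True).as_matrix()
rel=R0.T@Ry                 # tray in tool
off=R0.T@(np.array([.502,-.298,0])-np.array([.5597,-.3037,.0493]))
for tw in -np.radians([0,20,30,45,60,75,90,105,120]):
    Rn=R0@R.from_euler('z',tw).as_matrix();Rb=Rn@rel
    pts={'ML':(-.06,.041,.004),'MR':(-.06,-.041,.004),'BL':(.06,.045,0),'BR':(.06,-.045,0)}
    w={k:(Rn@off+Rb@np.array(v)).round(3).tolist() for k,v in pts.items()}
    dn=Rb.T@[0,0,-1]
    print(np.degrees(tw).round(),"tilt",np.degrees(np.arccos(-dn[2])).round(1),"downhill body",dn[:2].round(2),"xaz",np.degrees(np.arctan2(Rb[1,0],Rb[0,0])).round(),w)
E
python3 sim.py
```

```text
-0.0 tilt 0.0 downhill body [ 0. -0.] xaz -14.0 {'ML': [-0.106, 0.06, -0.045], 'MR': [-0.126, -0.02, -0.045], 'BL': [0.011, 0.035, -0.049], 'BR': [-0.01, -0.052, -0.049]}
-20.0 tilt 11.3 downhill body [-0.2   0.02] xaz 3.0 {'ML': [-0.108, 0.027, -0.068], 'MR': [-0.104, -0.055, -0.067], 'BL': [0.01, 0.037, -0.048], 'BR': [0.015, -0.053, -0.047]}
-30.0 tilt 16.9 downhill body [-0.29  0.04] xaz 12.0 {'ML': [-0.103, 0.01, -0.079], 'MR': [-0.088, -0.07, -0.075], 'BL': [0.01, 0.037, -0.048], 'BR': [0.027, -0.051, -0.044]}
-45.0 tilt 25.1 downhill body [-0.41  0.11] xaz 26.0 {'ML': [-0.09, -0.013, -0.093], 'MR': [-0.059, -0.088, -0.084], 'BL': [0.009, 0.038, -0.048], 'BR': [0.043, -0.044, -0.038]}
-60.0 tilt 33.0 downhill body [-0.51  0.2 ] xaz 41.0 {'ML': [-0.071, -0.033, -0.104], 'MR': [-0.026, -0.1, -0.088], 'BL': [0.007, 0.039, -0.047], 'BR': [0.057, -0.034, -0.029]}
-75.0 tilt 40.4 downhill body [-0.57  0.31] xaz 58.0 {'ML': [-0.046, -0.048, -0.112], 'MR': [0.009, -0.104, -0.086], 'BL': [0.006, 0.039, -0.048], 'BR': [0.066, -0.022, -0.02]}
-90.0 tilt 47.3 downhill body [-0.6   0.43] xaz 76.0 {'ML': [-0.018, -0.058, -0.115], 'MR': [0.043, -0.1, -0.08], 'BL': [0.004, 0.039, -0.048], 'BR': [0.072, -0.007, -0.009]}
-105.0 tilt 53.5 downhill body [-0.59  0.55] xaz 95.0 {'ML': [0.012, -0.062, -0.114], 'MR': [0.075, -0.089, -0.069], 'BL': [0.003, 0.038, -0.048], 'BR': [0.072, 0.008, 0.001]}
-120.0 tilt 58.9 downhill body [-0.54  0.67] xaz 113.0 {'ML': [0.041, -0.059, -0.108], 'MR': [0.101, -0.072, -0.054], 'BL': [0.002, 0.038, -0.049], 'BR': [0.068, 0.024, 0.011]}
```

```bash
python3 -c "
from h import *
go([.548,.01,.165],n=16)"
```

```text
total tool d [-0.0754 -0.2476  0.1762] rows 16 each [-0.0047 -0.0155  0.011 ]
```

```bash
python3 -m handwheel '[{"dx":-0.0014,"dy":-0.0046,"dz":0.0033,"twist":0},{"dx":-0.0028,"dy":-0.0093,"dz":0.0066,"twist":0},{"dx":-0.0047,"dy":-0.0155,"dz":0.011,"twist":0},{"dx":-0.0047,"dy":-0.0155,"dz":0.011,"twist":0},{"dx":-0.0047,"dy":-0.0155,"dz":0.011,"twist":0},{"dx":-0.0047,"dy":-0.0155,"dz":0.011,"twist":0},{"dx":-0.0047,"dy":-0.0155,"dz":0.011,"twist":0},{"dx":-0.0047,"dy":-0.0155,"dz":0.011,"twist":0},{"dx":-0.0047,"dy":-0.0155,"dz":0.011,"twist":0},{"dx":-0.0047,"dy":-0.0155,"dz":0.011,"twist":0},{"dx":-0.0047,"dy":-0.0155,"dz":0.011,"twist":0},{"dx":-0.0047,"dy":-0.0155,"dz":0.011,"twist":0},{"dx":-0.0047,"dy":-0.0155,"dz":0.011,"twist":0},{"dx":-0.0047,"dy":-0.0155,"dz":0.011,"twist":0},{"dx":-0.0047,"dy":-0.0155,"dz":0.011,"twist":0},{"dx":-0.0047,"dy":-0.0155,"dz":0.011,"twist":0},{"dx":-0.0028,"dy":-0.0093,"dz":0.0066,"twist":0},{"dx":-0.0024,"dy":-0.0077,"dz":0.0055,"twist":0},{"dx":0,"dy":0,"dz":0,"twist":0},{"dx":0,"dy":0,"dz":0,"twist":0}]'; python3 -c "
from h import *
info();go([.548,.01,.15])
cv2.imwrite('pics/w7.png',arm.grab_frame('wrist')[:,:,::-1])
cv2.imwrite('pics/t7.png',arm.grab_frame('top')[100:300,200:460,::-1].repeat(3,0).repeat(3,1))"
```

```text
clock: 13.92
tcp_pos: [0.5484, 0.0098, 0.1655]
eef_rot: [-2.538, 0.025, -0.209]
ft_force: [0.1, -0.6, -1.9]
width: 0.009
tcp [0.5484 0.0098 0.1655] xt [ 0.978 -0.207 -0.025] yt [-0.185 -0.803 -0.567] zt [ 0.097  0.559 -0.823] tilt 34.6 azz 80.1 q [ 0.54  0.56 -0.4   1.92 -0.57  0.8   0.4 ] F [ 0.1 -0.6 -1.9] w 0.009 t 13.9167
total tool d [-0.      0.0087  0.0128] rows 1 each [-0.      0.0087  0.0128]
```

View pics/w7.png

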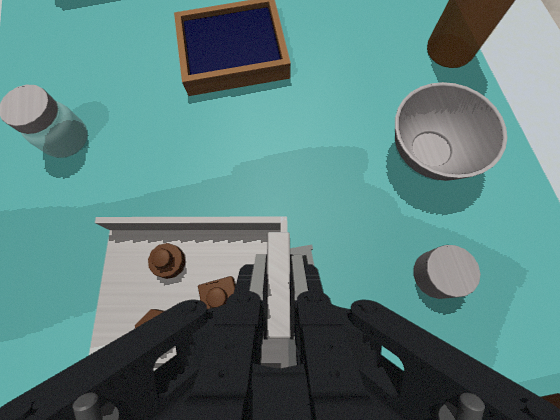

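View pics/t7.png

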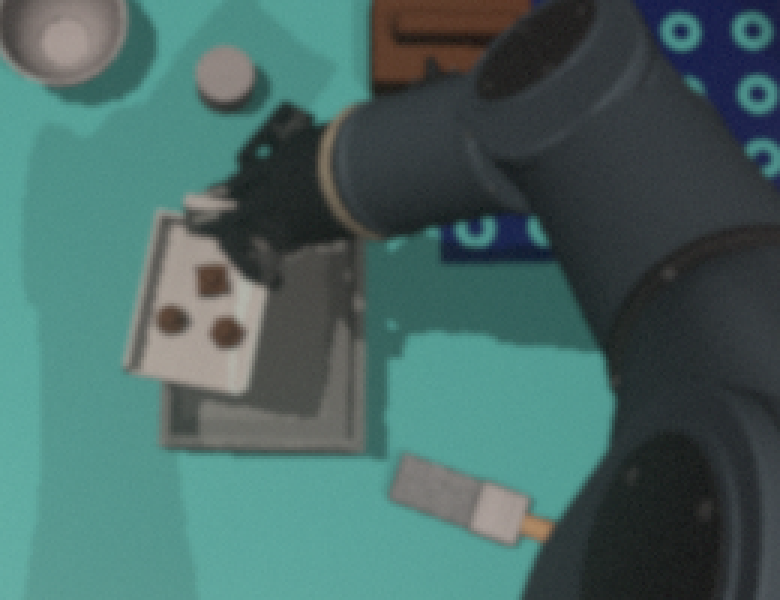

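```bash
python3 -m handwheel '[{"dx":0,"dy":0.004,"dz":0.0065,"twist":0},{"dx":0,"dy":0.004,"dz":0.0065,"twist":0},{"dx":0,"dy":0,"dz":0,"twist":-0.04},{"dx":0,"dy":0,"dz":0,"twist":-0.07},{"dx":0,"dy":0,"dz":0,"twist":-0.08},{"dx":0,"dy":0,"dz":0,"twist":-0.08},{"dx":0,"dy":0,"dz":0,"twist":-0.08},{"dx":0,"dy":0,"dz":0,"twist":-0.07},{"dx":0,"dy":0,"dz":0,"twist":-0.06},{"dx":0,"dy":0,"dz":0,"twist":-0.06},{"dx":0,"dy":0,"dz":0,"twist":-0.06}]'; python3 -c "
from h import *
info()
cv2.imwrite('pics/w8.png',arm.grab_frame('wrist')[:,:,::-1])
cv2.imwrite('pics/t8.png',arm.grab_frame('top')[100:300,200:460,::-1].repeat(3,0).repeat(3,1))"
```

```text
clock: 14.93
tcp_pos: [0.5481, 0.0104, 0.1497]
eef_rot: [-2.612, -0.306, 0.302]
ft_force: [0.3, 0.4, -2.4]
width: 0.0092
tcp [0.5481 0.0104 0.1497] xt [0.911 0.283 0.301] yt [ 0.402 -0.779 -0.482] zt [ 0.098  0.56  -0.823] tilt 34.6 azz 80.1 q [ 0.65  0.61 -0.57  1.93 -0.44  0.72  0.89] F [ 0.3  0.4 -2.4] w 0.0092 t 14.9333
```

View pics/w8.png

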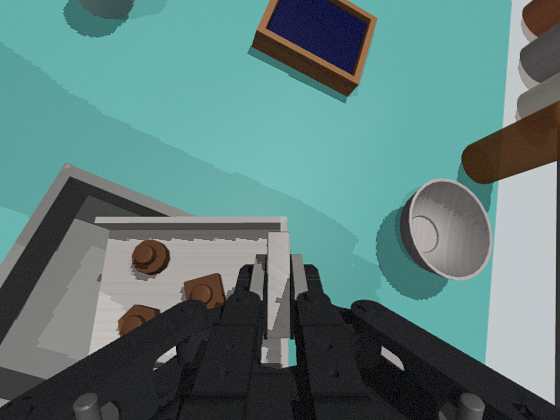

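View pics/t8.png

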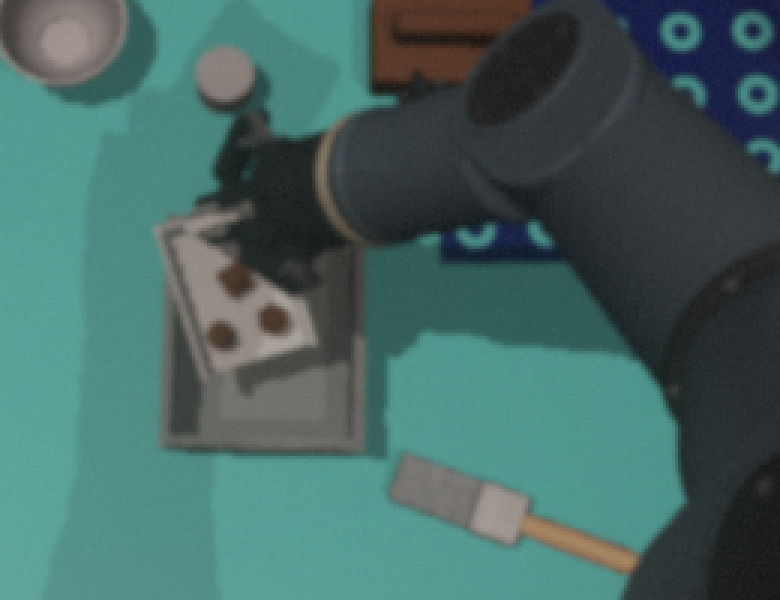

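```bash
python3 -m handwheel '[{"dx":0,"dy":0,"dz":0,"twist":-0.05},{"dx":0,"dy":0,"dz":0,"twist":-0.05},{"dx":0,"dy":0,"dz":0,"twist":-0.05},{"dx":0,"dy":0,"dz":0,"twist":-0.05},{"dx":0,"dy":0,"dz":0,"twist":-0.05},{"dx":0,"dy":0,"dz":0,"twist":-0.06},{"dx":0,"dy":0,"dz":0,"twist":-0.07},{"dx":0,"dy":0,"dz":0,"twist":-0.07},{"dx":0,"dy":0,"dz":0,"twist":-0.07},{"dx":0,"dy":0,"dz":0,"twist":-0.07},{"dx":0,"dy":0,"dz":0,"twist":0},{"dx":0,"dy":0,"dz":0,"twist":0},{"dx":0,"dy":0,"dz":0,"twist":0}]'; python3 -c "
from h import *
info()
cv2.imwrite('pics/w9.png',arm.grab_frame('wrist')[:,:,::-1])
cv2.imwrite('pics/t9.png',arm.grab_frame('top')[100:300,200:460,::-1].repeat(3,0).repeat(3,1))"
```

```text
clock: 16.12
tcp_pos: [0.5482, 0.0109, 0.1504]
eef_rot: [-2.862, -0.543, 0.891]
ft_force: [0.3, 0.1, -1.3]
width: 0.009
tcp [0.5482 0.0109 0.1504] xt [0.538 0.666 0.517] yt [ 0.837 -0.493 -0.236] zt [ 0.098  0.56  -0.823] tilt 34.6 azz 80.1 q [ 0.75  0.65 -0.74  1.93 -0.28  0.69  1.31] F [ 0.3  0.1 -1.3] w 0.009 t 16.1167
```

View pics/w9.png

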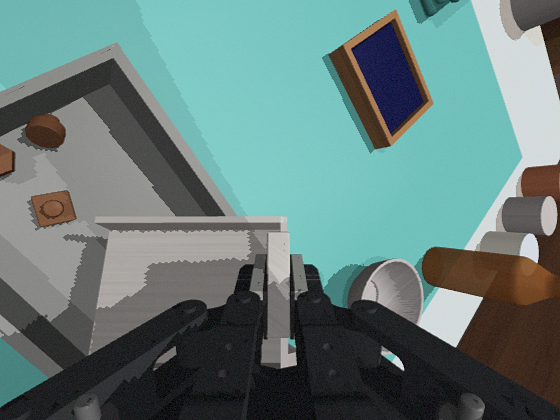

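View pics/t9.png

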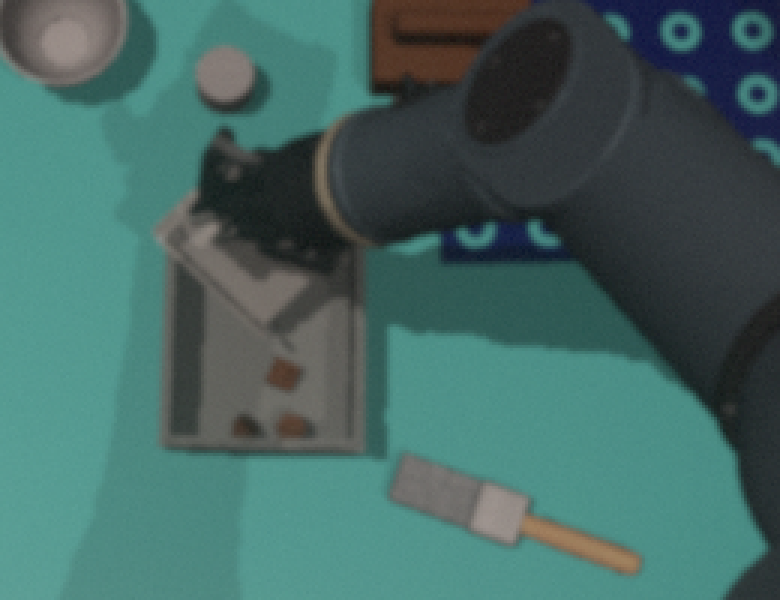

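```bash
python3 -m handwheel '[{"dx":0,"dy":0,"dz":0,"twist":0.119},{"dx":0,"dy":0,"dz":0,"twist":0.119},{"dx":0,"dy":0,"dz":0,"twist":0.119},{"dx":0,"dy":0,"dz":0,"twist":0.119},{"dx":0,"dy":0,"dz":0,"twist":0.119},{"dx":0,"dy":0,"dz":0,"twist":0.119},{"dx":0,"dy":0,"dz":0,"twist":0.119},{"dx":0,"dy":0,"dz":0,"twist":0.119},{"dx":0,"dy":0,"dz":0,"twist":0.119},{"dx":0,"dy":0,"dz":0,"twist":0.119},{"dx":0,"dy":0,"dz":0,"twist":0}]'; python3 -c "
from h import *
info();go([.5597,-.3037,.16])"
```

```text
clock: 17.13
tcp_pos: [0.5484, 0.0114, 0.1508]
eef_rot: [-2.538, 0.028, -0.214]
ft_force: [0.7, 0.1, -1.5]
width: 0.0091
tcp [0.5484 0.0114 0.1508] xt [ 0.977 -0.212 -0.028] yt [-0.19  -0.801 -0.567] zt [ 0.098  0.559 -0.823] tilt 34.6 azz 80.1 q [ 0.53  0.58 -0.39  1.93 -0.58  0.76  0.42] F [ 0.7  0.1 -1.5] w 0.0091 t 17.1333
total tool d [ 0.0776  0.2451 -0.1827] rows 8 each [ 0.0097  0.0306 -0.0228]
```

```bash
python3 -m handwheel '[{"dx":0,"dy":-0.0085,"dz":-0.0125,"twist":0},{"dx":0.0078,"dy":0.0245,"dz":-0.0183,"twist":0},{"dx":0.0078,"dy":0.0245,"dz":-0.0183,"twist":0},{"dx":0.0078,"dy":0.0245,"dz":-0.0183,"twist":0},{"dx":0.0078,"dy":0.0245,"dz":-0.0183,"twist":0},{"dx":0.0078,"dy":0.0245,"dz":-0.0183,"twist":0},{"dx":0.0078,"dy":0.0245,"dz":-0.0183,"twist":0},{"dx":0.0078,"dy":0.0245,"dz":-0.0183,"twist":0},{"dx":0.0078,"dy":0.0245,"dz":-0.0183,"twist":0},{"dx":0.0078,"dy":0.0245,"dz":-0.0183,"twist":0},{"dx":0.0078,"dy":0.0245,"dz":-0.0183,"twist":0},{"dx":0,"dy":0,"dz":0,"twist":0},{"dx":0,"dy":0,"dz":0,"twist":0}]'; python3 -c "
from h import *
info();go([.5597,-.3037,.056])
cv2.imwrite('pics/t10.png',arm.grab_frame('top')[100:300,200:460,::-1].repeat(3,0).repeat(3,1))
cv2.imwrite('pics/s10.png',arm.grab_frame('scene')[150:,100:450,::-1].repeat(2,0).repeat(2,1))"
```

```text
clock: 18.22
tcp_pos: [0.5614, -0.3067, 0.1744]
eef_rot: [-2.539, 0.024, -0.21]
ft_force: [-0.1, 1.1, -1.4]
width: 0.0091
tcp [ 0.5614 -0.3067  0.1744] xt [ 0.978 -0.208 -0.024] yt [-0.185 -0.803 -0.567] zt [ 0.099  0.559 -0.823] tilt 34.6 azz 79.9 q [ 0.84  0.77 -0.25  1.4  -0.37  1.29  0.57] F [-0.1  1.1 -1.4] w 0.0091 t 18.2167
total tool d [0.0005 0.0651 0.099 ] rows 3 each [0.0002 0.0217 0.033 ]
```

View pics/s10.png

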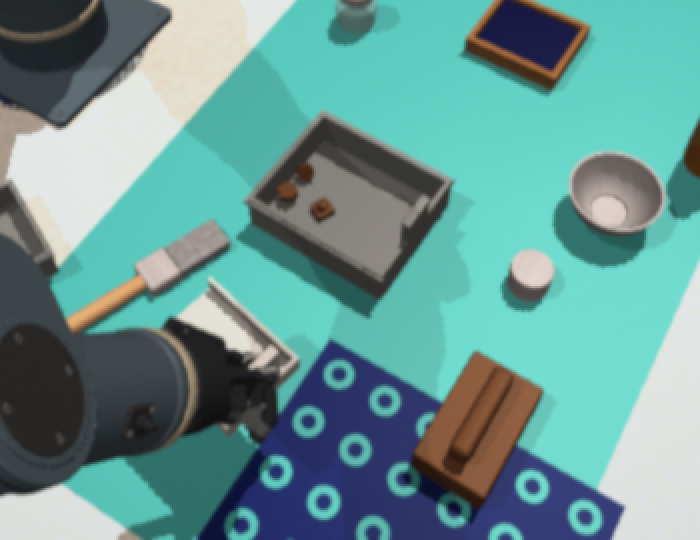

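```bash
python3 -m handwheel '[{"dx":0,"dy":0.013,"dz":0.0195,"twist":0},{"dx":0,"dy":0.013,"dz":0.0195,"twist":0},{"dx":0,"dy":0.013,"dz":0.0195,"twist":0},{"dx":0,"dy":0.013,"dz":0.0195,"twist":0},{"dx":0,"dy":0.009,"dz":0.0135,"twist":0},{"dx":0,"dy":0.005,"dz":0.0075,"twist":0},{"dx":0,"dy":0.0011,"dz":0.0016,"twist":0},{"dx":0,"dy":0.0011,"dz":0.0016,"twist":0},{"dx":0,"dy":0.0006,"dz":0.0008,"twist":0},{"dx":0,"dy":0,"dz":0,"twist":0}]'; python3 -c "
from h import *
info()"
```

```text
clock: 19.15
tcp_pos: [0.5597, -0.302, 0.0526]
eef_rot: [-2.539, 0.023, -0.209]
ft_force: [0.6, -0.4, -1.9]
width: 0.0091
tcp [ 0.5597 -0.302   0.0526] xt [ 0.978 -0.207 -0.023] yt [-0.184 -0.803 -0.567] zt [ 0.099  0.559 -0.823] tilt 34.6 azz 80.0 q [ 0.84  0.9  -0.26  1.49 -0.37  1.09  0.66] F [ 0.6 -0.4 -1.9] w 0.0091 t 19.15
```

```bash
python3 -m handwheel '[{"dx":0,"dy":0.0009,"dz":0.0012,"twist":0},{"dx":0,"dy":0.0006,"dz":0.0008,"twist":0},{"dx":0,"dy":0.0003,"dz":0.0004,"twist":0},{"dx":0,"dy":0,"dz":0,"twist":0}]'; python3 -c "
from h import *
info()"
```

```text
clock: 19.48
tcp_pos: [0.5594, -0.3022, 0.0493]
eef_rot: [-2.538, 0.024, -0.209]
ft_force: [-1.2, -0.9, 4.7]
width: 0.0091
tcp [ 0.5594 -0.3022  0.0493] xt [ 0.978 -0.208 -0.024] yt [-0.184 -0.803 -0.567] zt [ 0.099  0.559 -0.823] tilt 34.6 azz 80.0 q [ 0.84  0.9  -0.26  1.49 -0.37  1.09  0.66] F [-1.2 -0.9  4.7] w 0.0091 t 19.4833
```

```bash
python3 -m handwheel '[{"dx":0,"dy":0,"dz":0,"twist":0},{"dx":0,"dy":0,"dz":0,"twist":0},{"dx":0,"dy":0,"dz":0,"twist":0},{"dx":0,"dy":0,"dz":0,"twist":0},{"dx":0,"dy":0,"dz":-0.02,"twist":0},{"dx":0,"dy":0,"dz":-0.03,"twist":0},{"dx":0,"dy":0,"dz":-0.03,"twist":0},{"dx":0,"dy":0,"dz":-0.03,"twist":0},{"dx":0,"dy":-0.01,"dz":-0.03,"twist":0},{"dx":0,"dy":-0.02,"dz":-0.03,"twist":0},{"dx":0,"dy":0,"dz":0,"twist":0}]' 0.045; python3 -c "
from h import *
info()
cv2.imwrite('pics/w11.png',arm.grab_frame('wrist')[:,:,::-1])"
```

```text
clock: 20.4
tcp_pos: [0.5501, -0.3752, 0.2125]
eef_rot: [-2.542, 0.016, -0.211]
ft_force: [1.1, -0.4, 1.4]
width: 0.0451
tcp [ 0.5501 -0.3752  0.2125] xt [ 0.978 -0.209 -0.016] yt [-0.181 -0.806 -0.564] zt [ 0.105  0.555 -0.826] tilt 34.4 azz 79.3 q [ 0.89  0.79 -0.23  1.23 -0.35  1.46  0.58] F [ 1.1 -0.4  1.4] w 0.0451 t 20.4
```

View pics/w11.png

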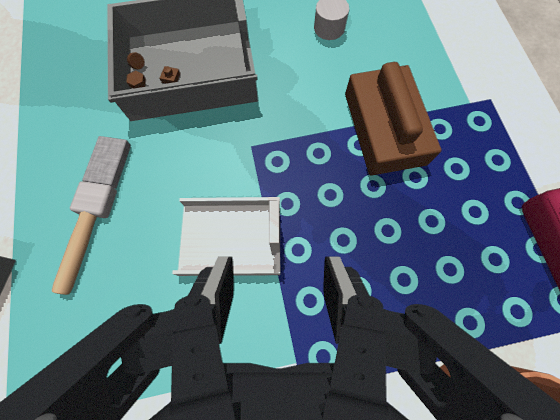

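```bash
python3 -c "
from h import *
go([.45,-.08,.30],n=9)
d=Rt(arm.sense()).T@np.array([-.035,0,0.01]);print(d)"
```

```text
total tool d [-0.1602 -0.2699  0.0787] rows 9 each [-0.0178 -0.03    0.0087]
[-0.03441351  0.00071921 -0.01184032]
```

```bash
python3 -m handwheel '[{"dx":-0.0178,"dy":-0.03,"dz":0.0087,"twist":0},{"dx":-0.0178,"dy":-0.03,"dz":0.0087,"twist":0},{"dx":-0.0178,"dy":-0.03,"dz":0.0087,"twist":0},{"dx":-0.0178,"dy":-0.03,"dz":0.0087,"twist":0},{"dx":-0.0178,"dy":-0.03,"dz":0.0087,"twist":0},{"dx":-0.0178,"dy":-0.03,"dz":0.0087,"twist":0},{"dx":-0.0178,"dy":-0.03,"dz":0.0087,"twist":0},{"dx":-0.0178,"dy":-0.03,"dz":0.0087,"twist":0},{"dx":-0.0178,"dy":-0.03,"dz":0.0087,"twist":0},{"dx":-0.033,"dy":0,"dz":-0.004,"twist":0},{"dx":-0.033,"dy":0,"dz":-0.004,"twist":0},{"dx":-0.033,"dy":0,"dz":-0.004,"twist":0},{"dx":-0.033,"dy":0,"dz":-0.004,"twist":0}]'; python3 -c "
from h import *
info()"
```

```text
clock: 21.53
tcp_pos: [0.3163, -0.0599, 0.3143]
eef_rot: [-2.538, 0.026, -0.208]
ft_force: [-0.6, 0.1, -0.3]
width: 0.0453
tcp [ 0.3163 -0.0599  0.3143] xt [ 0.978 -0.206 -0.026] yt [-0.184 -0.802 -0.568] zt [ 0.097  0.56  -0.823] tilt 34.6 azz 80.2 q [ 0.9   0.13 -0.31  2.1  -0.54  1.24  0.63] F [-0.6  0.1 -0.3] w 0.0453 t 21.5333
```

```bash
python3 -m handwheel '[{"dx":-0.033,"dy":0.0,"dz":0,"twist":0},{"dx":-0.033,"dy":0.0,"dz":0,"twist":0},{"dx":-0.033,"dy":0.0,"dz":0,"twist":0}]'; python3 -c "
from h import *
info()"
```

```text
clock: 21.78
tcp_pos: [0.2195, -0.0394, 0.3167]
eef_rot: [-2.538, 0.025, -0.209]
ft_force: [-1.0, -1.8, 0.6]
width: 0.0452
tcp [ 0.2195 -0.0394  0.3167] xt [ 0.978 -0.207 -0.025] yt [-0.185 -0.802 -0.568] zt [ 0.097  0.56  -0.823] tilt 34.6 azz 80.1 q [ 1.01 -0.01 -0.24  2.24 -0.51  1.32  0.79] F [-1.  -1.8  0.6] w 0.0452 t 21.7833
```

```bash
python3 -m handwheel '[{"dx":0,"dy":0,"dz":0,"twist":-0.08},{"dx":0,"dy":0,"dz":0,"twist":-0.081}]'; python3 -c "
from h import *
info();zt=Rt(arm.sense())[:,2];P=np.array([.571,-.039,.069]);go(P-.15*zt,True)"
```

```text
clock: 21.95
tcp_pos: [0.2198, -0.0397, 0.3168]
eef_rot: [-2.541, -0.068, -0.075]
ft_force: [0.7, -1.5, -0.1]
width: 0.0449
tcp [ 0.2198 -0.0397  0.3168] xt [ 0.995 -0.075  0.068] yt [-0.024 -0.826 -0.564] zt [ 0.098  0.559 -0.823] tilt 34.6 azz 80.0 q [ 1.01 -0.01 -0.24  2.24 -0.51  1.32  0.95] F [ 0.7 -1.5 -0.1] w 0.0449 t 21.95
total tool d [0.3325 0.1306 0.1076] rows 10 each [0.0333 0.0131 0.0108]
```

```bash
python3 -m handwheel '[{"dx":0.0333,"dy":0.0131,"dz":0.0108,"twist":0},{"dx":0.0333,"dy":0.0131,"dz":0.0108,"twist":0},{"dx":0.0333,"dy":0.0131,"dz":0.0108,"twist":0},{"dx":0.0333,"dy":0.0131,"dz":0.0108,"twist":0},{"dx":0.0333,"dy":0.0131,"dz":0.0108,"twist":0},{"dx":0.0333,"dy":0.0131,"dz":0.0108,"twist":0},{"dx":0.0333,"dy":0.0131,"dz":0.0108,"twist":0},{"dx":0.0333,"dy":0.0131,"dz":0.0108,"twist":0},{"dx":0.0333,"dy":0.0131,"dz":0.0108,"twist":0},{"dx":0.0333,"dy":0.0131,"dz":0.0108,"twist":0},{"dx":0,"dy":0,"dz":0,"twist":0},{"dx":0,"dy":0,"dz":0,"twist":0}]'; python3 -c "
from h import *
info();go([.571,-.039,.069],True)
cv2.imwrite('pics/w12.png',arm.grab_frame('wrist')[:,:,::-1]);crop('pics/w12.png','pics/w12c.png',120,180,210,150,3.8)"
```

```text
clock: 22.95
tcp_pos: [0.5602, -0.1125, 0.1743]
eef_rot: [-2.539, -0.064, -0.075]
ft_force: [-0.8, 0.9, 0.3]
width: 0.0453
tcp [ 0.5602 -0.1125  0.1743] xt [ 0.995 -0.075  0.064] yt [-0.025 -0.824 -0.566] zt [ 0.095  0.561 -0.822] tilt 34.7 azz 80.4 q [ 0.67  0.62 -0.32  1.74 -0.48  1.    0.64] F [-0.8  0.9  0.3] w 0.0453 t 22.95
total tool d [-0.0015 -0.0013  0.1476] rows 4 each [-0.0004 -0.0003  0.0369]
```

View pics/w12.png

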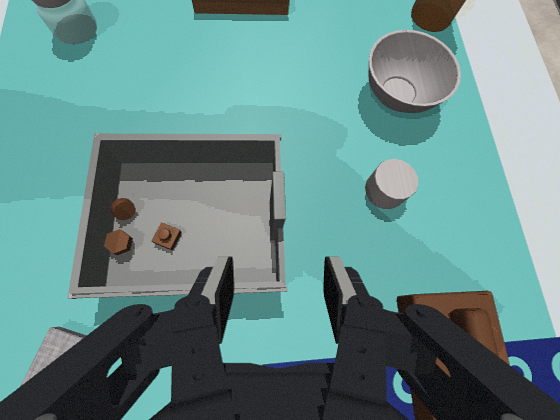

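View pics/w12c.png

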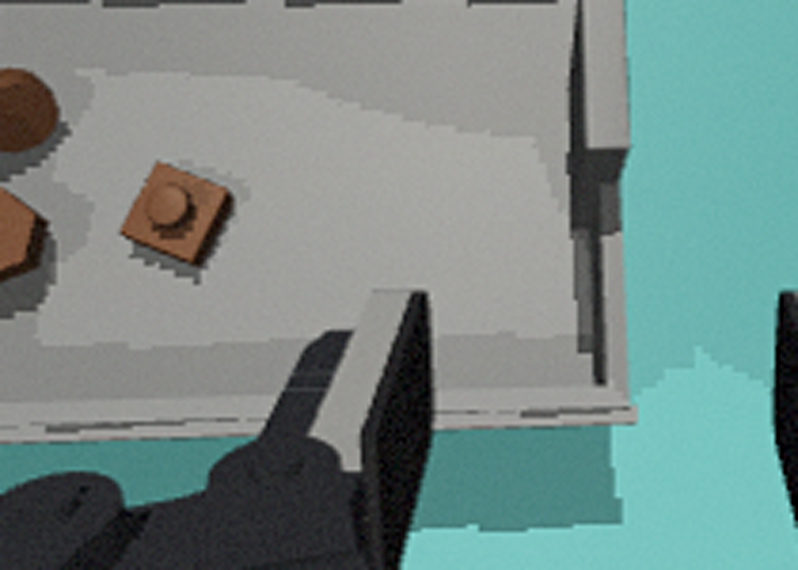

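Run:
```python
from h import *
st=arm.sense();P=ray("wrist",[(273,172),(284,172),(285.3,219),(273.4,219)],.085,st);print(P.round(4),P.mean(0))
Q=ray("wrist",[(95,135),(281,136),(286,291),(70,296)],.055,st);print(Q.round(4),Q.mean(0))
```

```text
[[ 0.567  -0.0153  0.085 ]
 [ 0.5767 -0.0157  0.085 ]
 [ 0.5743 -0.0587  0.085 ]
 [ 0.5644 -0.0581  0.085 ]] [ 0.57061755 -0.0369281   0.085     ]
[[ 0.3976  0.0461  0.055 ]
 [ 0.5805  0.0384  0.055 ]
 [ 0.5729 -0.1155  0.055 ]
 [ 0.3921 -0.1066  0.055 ]] [ 0.48575894 -0.03440052  0.055     ]
```

```bash
python3 -m handwheel '[{"dx":0,"dy":-0.0005,"dz":0.035,"twist":0},{"dx":-0.0005,"dy":-0.0005,"dz":0.035,"twist":0},{"dx":-0.0005,"dy":-0.0005,"dz":0.035,"twist":0},{"dx":-0.0005,"dy":-0.0005,"dz":0.03,"twist":0},{"dx":0,"dy":0,"dz":0.0115,"twist":0},{"dx":0,"dy":0,"dz":0,"twist":0},{"dx":0,"dy":0,"dz":0,"twist":0}]'; python3 -c "
from h import *
info();go([.571,-.037,.069],True)
cv2.imwrite('pics/w13.png',arm.grab_frame('wrist')[:,:,::-1])"
```

```text
clock: 23.58
tcp_pos: [0.5719, -0.0298, 0.0574]
eef_rot: [-2.541, -0.066, -0.076]
ft_force: [0.8, -0.0, -0.2]
width: 0.0452
tcp [ 0.5719 -0.0298  0.0574] xt [ 0.995 -0.076  0.066] yt [-0.026 -0.825 -0.564] zt [ 0.097  0.559 -0.823] tilt 34.6 azz 80.2 q [ 0.57  0.76 -0.39  1.89 -0.56  0.67  0.69] F [ 0.8 -0.  -0.2] w 0.0452 t 23.5833
total tool d [ 0.0004 -0.0006  0.0051] rows 1 each [ 0.0004 -0.0006  0.0051]
```

View pics/w13.png

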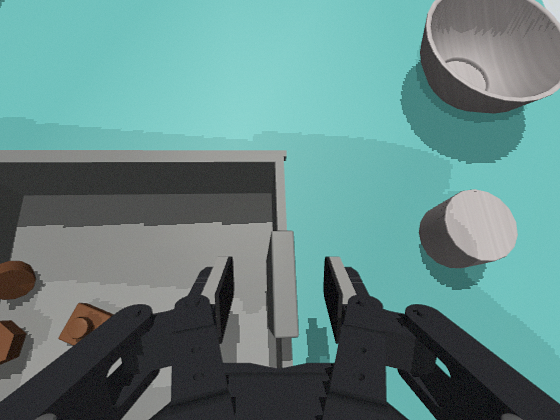

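```bash
python3 -m handwheel '[{"dx":0,"dy":0,"dz":0.004,"twist":0},{"dx":0,"dy":0,"dz":0,"twist":0},{"dx":0,"dy":0,"dz":0,"twist":0},{"dx":0,"dy":0,"dz":0,"twist":0},{"dx":0,"dy":0,"dz":0,"twist":0},{"dx":0,"dy":0,"dz":0,"twist":0}]' 0 25;python3 -m handwheel '[{"dx":0,"dy":0,"dz":0,"twist":0},{"dx":0,"dy":0,"dz":0,"twist":0},{"dx":0,"dy":0,"dz":0,"twist":0}]' 0 90; python3 -c "
from h import *
info()
cv2.imwrite('pics/w14.png',arm.grab_frame('wrist')[:,:,::-1])"
```

```text
clock: 24.13
tcp_pos: [0.5734, -0.028, 0.0544]
eef_rot: [-2.541, -0.067, -0.077]
ft_force: [-1.6, -3.8, 6.4]
width: 0.0113
clock: 24.38
tcp_pos: [0.5735, -0.028, 0.0548]
eef_rot: [-2.54, -0.067, -0.077]
ft_force: [1.3, -5.6, 10.9]
width: 0.0101
tcp [ 0.5735 -0.028   0.0548] xt [ 0.995 -0.077  0.067] yt [-0.026 -0.825 -0.564] zt [ 0.099  0.56  -0.823] tilt 34.6 azz 80.0 q [ 0.57  0.77 -0.39  1.89 -0.56  0.66  0.69] F [ 1.3 -5.6 10.9] w 0.0101 t 24.3833
```

View pics/w14.png

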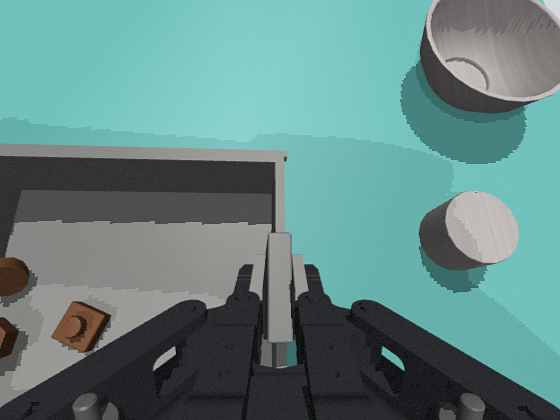

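```bash
python3 -m handwheel '[{"dx":0.0005,"dy":-0.0045,"dz":-0.0066,"twist":0},{"dx":0.001,"dy":-0.0085,"dz":-0.0124,"twist":0},{"dx":0.0015,"dy":-0.0127,"dz":-0.0185,"twist":0},{"dx":0.002,"dy":-0.017,"dz":-0.0247,"twist":0},{"dx":0.002,"dy":-0.017,"dz":-0.0247,"twist":0},{"dx":0.002,"dy":-0.017,"dz":-0.0247,"twist":0},{"dx":0.002,"dy":-0.017,"dz":-0.0247,"twist":0},{"dx":0.002,"dy":-0.017,"dz":-0.0247,"twist":0},{"dx":0.002,"dy":-0.017,"dz":-0.0247,"twist":0},{"dx":0.002,"dy":-0.017,"dz":-0.0247,"twist":0},{"dx":0.002,"dy":-0.017,"dz":-0.0247,"twist":0},{"dx":0.002,"dy":-0.017,"dz":-0.0247,"twist":0},{"dx":0.0015,"dy":-0.0127,"dz":-0.0185,"twist":0},{"dx":0.001,"dy":-0.0085,"dz":-0.0124,"twist":0},{"dx":0,"dy":0,"dz":0,"twist":0}]'; python3 -c "
from h import *
info()
cv2.imwrite('pics/w15.png',arm.grab_frame('wrist')[:,:,::-1])
cv2.imwrite('pics/s15.png',arm.grab_frame('scene')[:,:,::-1])"
```

```text
clock: 25.68
tcp_pos: [0.5739, -0.027, 0.4104]
eef_rot: [-2.542, -0.072, -0.076]
ft_force: [-0.1, 1.4, -2.6]
width: 0.0089
tcp [ 0.5739 -0.027   0.4104] xt [ 0.995 -0.076  0.072] yt [-0.023 -0.826 -0.563] zt [ 0.102  0.558 -0.824] tilt 34.6 azz 79.6 q [ 0.54  0.37 -0.32  1.49 -0.5   1.37  0.3 ] F [-0.1  1.4 -2.6] w 0.0089 t 25.6833
```

View pics/w15.png

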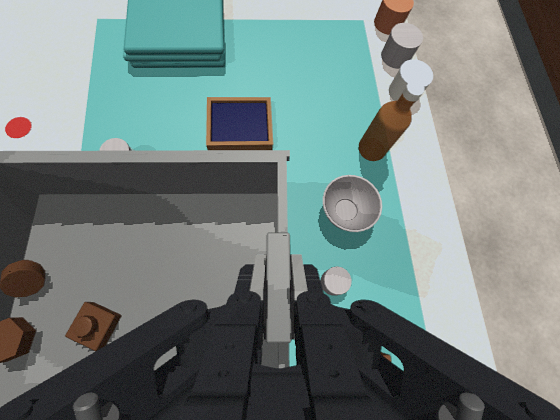

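View pics/s15.png

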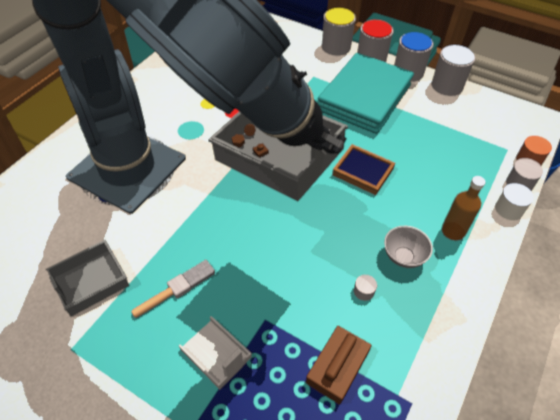

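Run:
```python
from h import *
st=arm.sense();R0=Rt(st)
# assume tote x aligned to tool x; roll as on the table: tote y ~ horizontal-plane orthogonal
x=R0[:,0];y=np.cross([0,0,1],x);y/=np.linalg.norm(y);Rb0=np.c_[x,y,np.cross(x,y)]
g=np.array([.085,0,.070])
for tw in -np.radians([0,30,60,75,90,100,110]):
    Q=R0@R.from_euler('z',tw).as_matrix()@R0.T;Rb=Q@Rb0
    gp=st["tcp_pos"]-R0[:,2]*arm.grip_depth
    dn=Rb.T@[0,0,-1];c=[(gp+Rb@(np.array(p)-g)).round(3).tolist() for p in [(-.09,.075,0),(-.09,-.075,0)]]
    print(np.degrees(tw).round(),np.degrees(np.arccos(-dn[2])).round(1),dn.round(2),c)
```

```text
-0.0 3.8 [-0.07  0.   -1.  ] [[0.407, 0.05, 0.341], [0.396, -0.099, 0.341]]
-30.0 20.5 [-0.34  0.09 -0.94] [[0.417, -0.026, 0.29], [0.468, -0.166, 0.304]]
-60.0 36.3 [-0.52  0.28 -0.81] [[0.471, -0.089, 0.253], [0.568, -0.196, 0.295]]
-75.0 43.5 [-0.56  0.4  -0.73] [[0.51, -0.111, 0.243], [0.62, -0.194, 0.303]]
-90.0 50.0 [-0.56  0.52 -0.64] [[0.554, -0.124, 0.239], [0.669, -0.181, 0.317]]
-100.0 54.0 [-0.54  0.6  -0.59] [[0.585, -0.128, 0.241], [0.698, -0.167, 0.331]]
-110.0 57.6 [-0.51  0.68 -0.54] [[0.615, -0.127, 0.245], [0.724, -0.148, 0.347]]
```

```bash
python3 -m handwheel '[{"dx":0,"dy":0,"dz":0,"twist":-0.04},{"dx":0,"dy":0,"dz":0,"twist":-0.07},{"dx":0,"dy":0,"dz":0,"twist":-0.08},{"dx":0,"dy":0,"dz":0,"twist":-0.08},{"dx":0,"dy":0,"dz":0,"twist":-0.08},{"dx":0,"dy":0,"dz":0,"twist":-0.08},{"dx":0,"dy":0,"dz":0,"twist":-0.08},{"dx":0,"dy":0,"dz":0,"twist":-0.08},{"dx":0,"dy":0,"dz":0,"twist":-0.08},{"dx":0,"dy":0,"dz":0,"twist":-0.08},{"dx":0,"dy":0,"dz":0,"twist":-0.08},{"dx":0,"dy":0,"dz":0,"twist":-0.08},{"dx":0,"dy":0,"dz":0,"twist":-0.08},{"dx":0,"dy":0,"dz":0,"twist":-0.08},{"dx":0,"dy":0,"dz":0,"twist":-0.08},{"dx":0,"dy":0,"dz":0,"twist":-0.08},{"dx":0,"dy":0,"dz":0,"twist":-0.08},{"dx":0,"dy":0,"dz":0,"twist":-0.08},{"dx":0,"dy":0,"dz":0,"twist":-0.07},{"dx":0,"dy":0,"dz":0,"twist":-0.04}]';python3 -m handwheel '[{"dx":0,"dy":0,"dz":0,"twist":0},{"dx":0,"dy":0,"dz":0,"twist":0},{"dx":0,"dy":0,"dz":0,"twist":0},{"dx":0,"dy":0,"dz":0,"twist":0},{"dx":0,"dy":0,"dz":0,"twist":0},{"dx":0,"dy":0,"dz":0,"twist":0}]'; python3 -c "
from h import *
info()
cv2.imwrite('pics/w16.png',arm.grab_frame('wrist')[:,:,::-1])
cv2.imwrite('pics/s16.png',arm.grab_frame('scene')[:,:,::-1])
cv2.imwrite('pics/t16.png',arm.grab_frame('top')[:,:,::-1])"
```

```text
clock: 27.45
tcp_pos: [0.5723, -0.0272, 0.4051]
eef_rot: [3.111, -0.604, 1.457]
ft_force: [-0.0, 0.4, -1.1]
width: 0.0091
clock: 27.95
tcp_pos: [0.5731, -0.0269, 0.4072]
eef_rot: [3.11, -0.603, 1.454]
ft_force: [0.1, 0.5, -2.9]
width: 0.0089
tcp [ 0.5731 -0.0269  0.4072] xt [0.096 0.818 0.567] yt [ 0.991 -0.135  0.026] zt [ 0.098  0.559 -0.823] tilt 34.6 azz 80.1 q [ 0.74  0.41 -0.65  1.48 -0.37  1.32  1.67] F [ 0.1  0.5 -2.9] w 0.0089 t 27.95
```

View pics/w16.png

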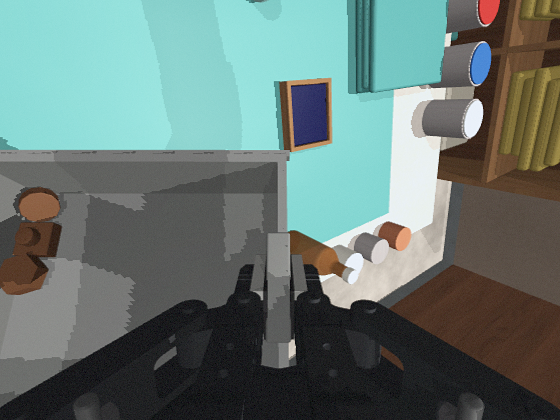

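View pics/s16.png

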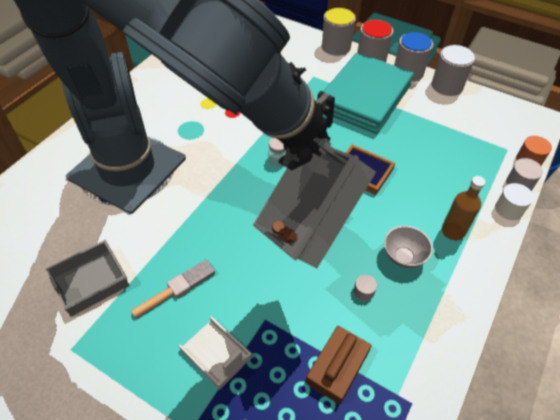

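View pics/t16.png

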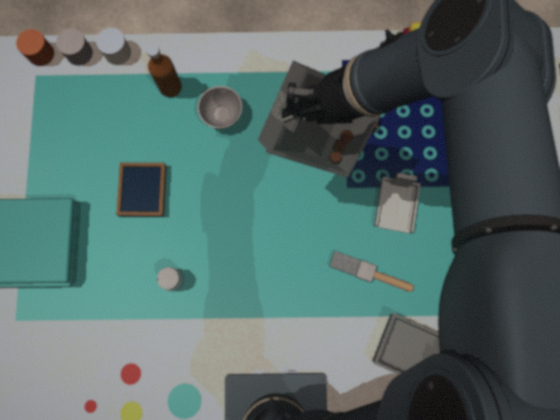

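```bash
cat > tf.py <<'E'
from h import *
# tote frame in tool coordinates, fixed by the grasp (tool pose at lift)
R0=R.from_euler('xyz',[-2.542,-.072,-.076]).as_matrix()
x=R0[:,0];y=np.cross([0,0,1],x);y/=np.linalg.norm(y);Rb=R0.T@np.c_[x,y,np.cross(x,y)]
g=np.array([.085,-.001,.070]);o=np.array([0,0,-arm.grip_depth])-Rb@g
def intote(uv,h):
    m=arm.camera_model("wrist");T=m["tool_from_camera"]
    out=[]
    for u,v in uv:
        d=T[:3,:3]@[(u-m["cx"])/m["fx"],(v-m["cy"])/m["fy"],1]
        db=Rb.T@d;cb=Rb.T@(T[:3,3]-o);out.append(cb+db*(h-cb[2])/db[2])
    return np.array(out)
E
python3 - <<'E'
from tf import *
print("rim far-left corner (expect 90,75)",intote([(288,153)],.055).round(4))
print(intote([(40,205),(35,238),(20,272)],.013).round(4))
print("floor/wall left edge",intote([(150,190),(60,190)],.005).round(4))
crop("pics/w16.png","pics/w16c.png",0,140,180,170,4)
crop("pics/s16.png","pics/s16c.png",230,140,160,140,5)
E
```

```text
rim far-left corner (expect 90,75) [[0.0914 0.0767 0.055 ]]
[[-0.0767  0.0597  0.013 ]
 [-0.0747  0.0367  0.013 ]
 [-0.0791  0.0145  0.013 ]]
floor/wall left edge [[-0.0065  0.0738  0.005 ]
 [-0.0713  0.0738  0.005 ]]
```

View pics/w16c.png

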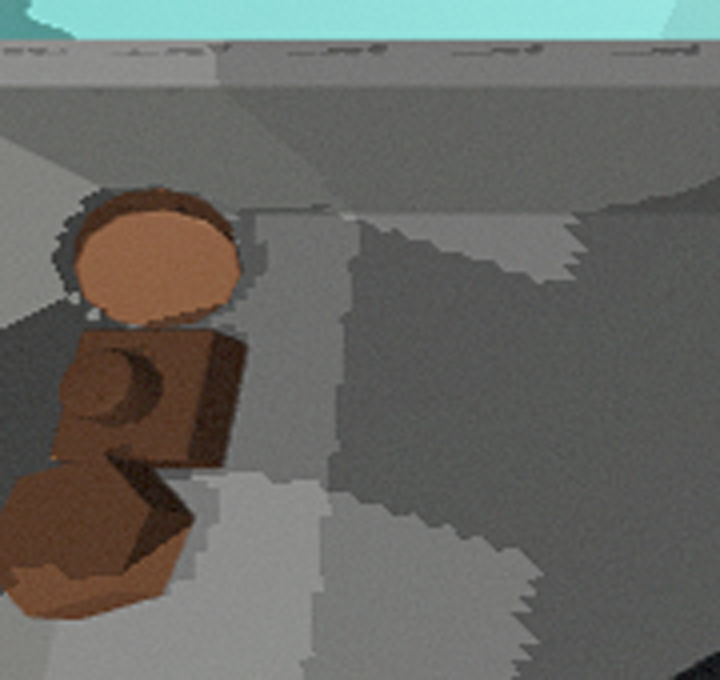

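View pics/s16c.png

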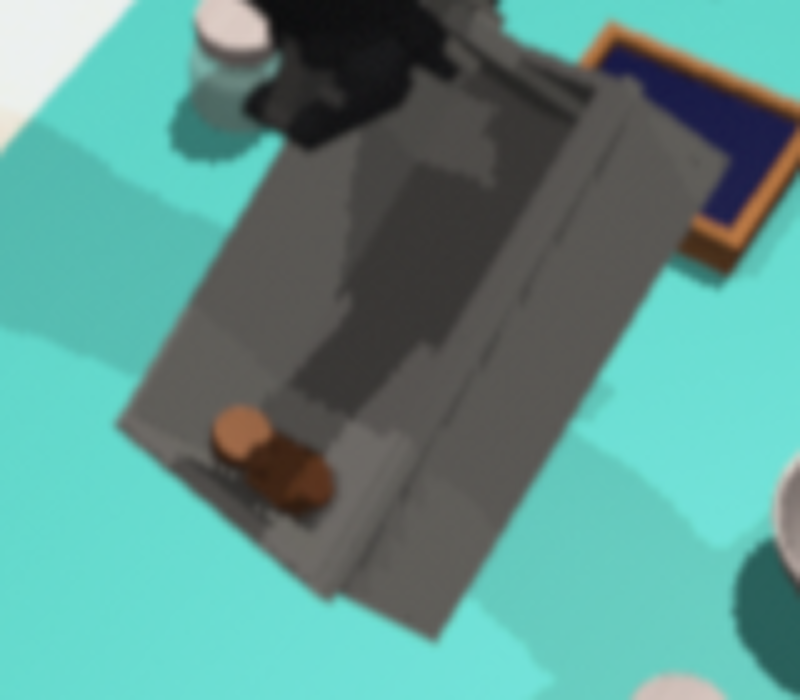

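```bash
python3 -m handwheel '[{"dx":0,"dy":0,"dz":0,"twist":0},{"dx":0,"dy":0,"dz":0,"twist":0},{"dx":0,"dy":0,"dz":0,"twist":0},{"dx":0,"dy":0,"dz":0,"twist":0},{"dx":0,"dy":0,"dz":0,"twist":0},{"dx":0,"dy":0,"dz":0,"twist":0}]'; python3 -c "
from h import *
info();print(arm.sense()['joint_vel'].round(4))
a=arm.grab_frame('wrist');b=cv2.imread('pics/w16.png')[:,:,::-1]
d=np.abs(a.astype(int)-b)[150:330,0:180].max(2);print((d>40).sum())
cv2.imwrite('pics/w17.png',a[140:310,0:180,::-1].repeat(3,0).repeat(3,1))"
```

```text
clock: 28.6
tcp_pos: [0.5732, -0.0269, 0.4073]
eef_rot: [3.109, -0.603, 1.454]
ft_force: [0.8, -0.6, -2.8]
width: 0.009
tcp [ 0.5732 -0.0269  0.4073] xt [0.096 0.818 0.567] yt [ 0.991 -0.134  0.026] zt [ 0.098  0.559 -0.823] tilt 34.6 azz 80.1 q [ 0.74  0.41 -0.65  1.48 -0.37  1.32  1.67] F [ 0.8 -0.6 -2.8] w 0.009 t 28.6
[ 0.0009  0.0008  0.0006 -0.0008  0.0011 -0.0009 -0.0019]
36
```

View pics/w17.png

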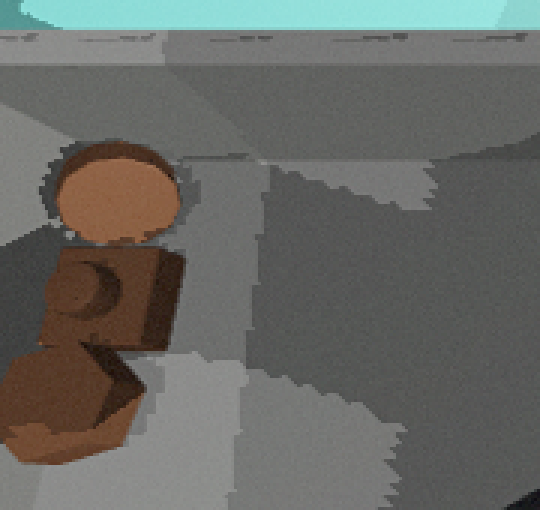

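```bash
python3 -c "
from workcell import arm
print(arm.close_job(), arm.sense()['clock'])"
```

```text
the job is handed in; nothing more can be done
the job is handed in; nothing more can be done
```

The job is done and handed in at about 28.6 s. No verdict came back.

**What I did**
- The moves only shift and twist the tool, so I first leaned it about 34° by pushing against the arm's reach limit. After that, twisting about the leaning axis tilted whatever was gripped.
- I lifted the tray by its tab and tipped it over the tote; all three stamps slid in. I then set the empty tray back flat where it had stood, with about 5 N of contact, and let go.
- I picked the larger box, which measured about 182 x 154 mm at the rim against about 140 x 114 mm for the lookalike. I lifted it by its tab with a 90 N grip and tilted it towards the near-left corner, on the ink pad's side.

**Last checks**
- **Tilt and height:** by calculation the tote is tilted about 48° towards that corner, with its lowest point about 0.24 m above the table.
- **Stillness:** the joints were at rest, and two pictures 0.65 s apart showed no stamp movement.
- **Stamps:** they touch each other in a row along the near wall. The round one is in the corner, the square about 35 mm from it and the hex about 56 mm. They are not a tight cluster.
- **Other things:** the tin, block, bowl and ink pad looked unmoved by eye in the last scene picture.

**What did not go cleanly**
- The round and hex stamps tipped over in the tote; the square one stands upright.
- The tool was about 5° out of line with the tote's tab. The tote's tab end pitched up about 4° as the fingers closed, then held firmly.

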